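# Clear up after a seed count: plate, dishes and writing things into their trays

### The job

The seed count is done: clear up into the three aluminium trays. Lift the white counting plate straight up off its two dowels, keeping it level, and lay it in the undivided tray, its long sides along the tray's. Before or after that, set one seed dish in each square bay of the dish tray, never tipping it, and lay the pen and the eraser in the writing tray, one centred in each lane; leave everything flat on its tray's floor and let go.

Things in the scene. Friction and masses are not known exactly. Their poses are not given: they have to be found in the camera images.
- counting_plate: White plastic counting plate, 100 x 66 x 6 mm (x, y, z), 0.12 kg, with rows of small dark pits. In its middle stands a lifting rib 40 mm long along x, 14 mm thick along y, from z = 6 to 32 mm: grip it across y. Two 9.5 mm through holes at x = -38 and +38 mm, y = 0 sit over the dowels of jig_base at the start. Origin: centre of the underside, z up.
- jig_base: Grey base block, 120 x 86 x 12 mm, fixed. Two steel dowels 8 mm thick at x = -38 and +38 mm, y = 0 stand 16 mm above its top, so 10 mm above the plate: the plate's underside must rise more than 16 mm to be clear of them. Origin: centre of the underside; the plate starts with the same axes, its underside at z = 12 mm.
- plate_tray: Undivided shallow aluminium tray, 120 x 86 mm outside, fixed; inside 114 x 80 mm (long side along x), floor 3 mm thick, rim 3 mm thick and 6 mm high above the bench. Place of the counting plate. Origin: centre of the underside.
- dish_tray: Shallow aluminium dish tray with one cross wall, 161 x 82 mm outside, fixed: two square bays 76.5 mm (along x) by 76 mm (along y), centred at x = -39.75 and +39.75 mm, y = 0. Grey-lined floor 3 mm thick, rim and cross wall 3 mm thick and 6 mm high above the bench. Place of the two dishes. Origin: centre of the underside.
- writing_tray: Shallow aluminium writing tray with one lengthwise wall, 164 x 81 mm outside, fixed: two lanes, each 158 mm long along x and 36 mm wide, centred at y = -19.5 and +19.5 mm. Grey-lined floor 3 mm thick, rim and wall 3 mm thick and 6 mm high above the bench. Place of the pen and the eraser. Origin: centre of the underside.
- dish_a: Round clear plastic seed dish with a few seeds fixed in it, 60 mm across, 12 mm high, 30 g. Grip it across its outside. Origin: centre of the underside, z up.
- dish_b: Second seed dish, the same as dish_a (60 mm across, 12 mm high, 30 g). Origin: centre of the underside, z up.
- pen: Blue pen lying flat, 140 mm long along its own y axis, 9 mm wide along x, 11 mm high, 15 g. Origin: centre of the underside, z up.
- eraser: White eraser in a blue sleeve, 45 mm long along its own y axis, 19 mm wide along x, 11 mm high, 20 g. Origin: centre of the underside, z up.
Mind the look-alikes: they are no part of the job. Leave any black look-alike of the dish_a alone.

How it is judged:
At the end, for the whole second after the job is handed in: Plate flat in the plate tray (within 13 mm, long sides within 0.25 rad), one dish per bay (within 13 mm of its centre), pen and eraser one per lane (14 mm off its middle; along it pen 20, eraser 64 mm), all on the tray floors (underside below 4.5 mm), at rest and released (((x of dish_a in the frame of dish_tray between 0.0265 and 0.0525 m and y of dish_a in the frame of dish_tray between -0.013 and 0.013 m and x of dish_b in the frame of dish_tray between -0.0525 and -0.0265 m and y of dish_b in the frame of dish_tray between -0.013 and 0.013 m) or (x of dish_a in the frame of dish_tray between -0.0525 and -0.0265 m and y of dish_a in the frame of dish_tray between -0.013 and 0.013 m and x of dish_b in the frame of dish_tray between 0.0265 and 0.0525 m and y of dish_b in the frame of dish_tray between -0.013 and 0.013 m)) and ((y of pen in the frame of writing_tray between 0.0055 and 0.0335 m and x of pen in the frame of writing_tray between -0.02 and 0.02 m and y of eraser in the frame of writing_tray between -0.0335 and -0.0055 m and x of eraser in the frame of writing_tray between -0.064 and 0.064 m) or (y of pen in the frame of writing_tray between -0.0335 and -0.0055 m and x of pen in the frame of writing_tray between -0.02 and 0.02 m and y of eraser in the frame of writing_tray between 0.0055 and 0.0335 m and x of eraser in the frame of writing_tray between -0.064 and 0.064 m)) and z of dish_a in the frame of dish_tray between 0 and 0.0045 m and linear speed of each of dish_a, dish_b, pen, eraser, counting_plate below 0.02 m/s and contact force between the fingers and dish_a below 0.1 N and angle between each of dish_a, dish_b, counting_plate's own z axis and vertical below 0.1 rad and z of dish_b in the frame of dish_tray between 0 and 0.0045 m and contact force between the fingers and dish_b below 0.1 N and z of pen in the frame of writing_tray between 0 and 0.0045 m and contact force between the fingers and pen below 0.1 N and angle between pen's own z axis and vertical below 0.2 rad and z of eraser in the frame of writing_tray between 0 and 0.0045 m and contact force between the fingers and eraser below 0.1 N and z of counting_plate in the frame of plate_tray between 0 and 0.0045 m and contact force between the fingers and counting_plate below 0.1 N and x of counting_plate in the frame of plate_tray between -0.013 and 0.013 m and y of counting_plate in the frame of plate_tray between -0.014 and 0.014 m and angle between the x axis of counting_plate and the x axis of plate_tray, either way round below 0.25 rad); the robot touches nothing.
It fails at once if the counting plate is tipped more than 0.3 rad (angle between counting_plate's own z axis and vertical above 0.3 rad).
It fails at once if a seed dish is tipped more than 0.4 rad (angle between any of dish_a, dish_b's own z axis and vertical above 0.4 rad).
It also fails if it takes over 147 s, if anything falls off the work surface, if the arm or the gripper's body presses on something with over 40 N, if the wrist force passes 120 N, or if a joint passes its speed limit or range.

### The arm

A 6-joint arm with a two-finger parallel gripper is mounted at the origin on the work surface; the furniture and walls round the work are solid. World frame = base frame: x ahead of the robot, y to its left, z up, the work surface at z = 0. Lengths are in m, angles in rad, forces in N, time in s.
With the tool pointing down it reaches from about 0.325 to 0.9 m from the base axis. Payload 3.5 kg.
Tool frame: the origin (TCP) lies between the finger pads; the fingertips stand 11 mm ahead of it and the grasp point (between the pads) lies 8 mm behind it; z points along the fingers, x is the direction in which the jaws open and shut, and the axes are right-handed (so a half turn about z gives the same grasp; the last joint's range is limited). The gripper opens to 85 mm and grips with 20 to 120 N. Pads are 22 mm wide; open, the fingers measure 114 mm over their backs; the gripper's body (76 mm by 85 mm) begins 54 mm behind the grasp point. The pads swing forward as they close: fully open they stand 13 mm farther back than shut.
Start: joints at [-1.269, 0.276, -0.026, 1.268, 0, 1.467], TCP at [0.246, -0.574, 0.242] pointing down, gripper open.
Joint ranges: [-3.12, 3.12], [-0.85, 1.88], [-1.08, 1.24], [-1.95, 2.15], [-1.57, 1.53], [-3.14, 3.14]. Speed limits (rad/s): [2.57, 2.57, 3.14, 3.14, 3.14, 3.14].

### API

Orientations are given as a unit quaternion [x, y, z, w].
In Python, from station import ctrl gives the robot as it stands.
- The arm moves only by the tool apply_moves, never from a script. Its argument "moves" is a list of rows, each an object of numbers: "fingers": the gripper command: -1 is fully open, 1 is shut, values between are in proportion; "x", "y", "z": the shift along the tool's x, y, z scaled (see below); "spin": the turn about the tool's z scaled (see below). In form: [{"fingers": .., "x": .., "y": .., "z": .., "spin": ..}, ...]. A call has exactly 10 rows; each row shifts and turns the commanded pose from where the row before left it, along the tool's axes as they then stand; what a row does not reach is not made up. The controller multiplies each number of a shift by 0.05 m and each number of a turn by 4 degrees. A row lasts 1/8 s, in which the tool goes at most 62.5 mm and 10.7 degrees, less where a joint would pass 70% of its speed; a pose out of reach is approached as far as the arm can. A call with a number of a shift or a turn outside -1 to 1 is refused whole. A call with a gripper value outside its range is refused whole. The fingers move at their own pace and stop on an object; "force" is the grip in N (left out, the last holds). Time passes only in rows, so rows that do not move let the fingers close, or fill a call up. It gives the time, the measured TCP pose, the force and the opening at its end, in the units of the state.
- ctrl.read_state(): the state, without advancing time (a new reading comes with each control period).
- ctrl.grab_frame(name): name is "scene" or "top"; returns the picture (384x512x3 uint8, red, green, blue); there is no depth.
- ctrl.camera_params(name): a dict with "fx", "fy", "cx", "cy" (pixels), "extrinsics" (4x4, takes a point from world to camera coordinates). Camera axes: x right, y down, z forward; pixel columns grow to the right and rows downward; lengths in m; the calibration is good to about 2 mm. A picture is of the moment at which its call begins. camera_params takes no time and is no camera call.
- ctrl.hand_in(): hands the job in, once; it reports no verdict.
The state is a dict: "time_s": time; "joint_positions": joint angles; "joint_vel": joint speeds; "tau": joint torques, N m; "ee_pos": TCP position; "tcp_rot": TCP orientation; "wrist_force": force on the tool from outside, world axes, zero at the start; "torque": the same for the moment, N m; "opening": opening from 0.0 (shut) to 1.0 (fully open).
Only numpy, scipy, OpenCV 4.12 (cv2) and the standard library are available. Lean on these libraries where they do the work, as an engineer would, in place of code of your own. Each camera call takes 0.05 s, during which the arm holds its last target.

## Working session

There is one attempt and no reset: what is moved stays moved. The work goes in short steps, Python scripts to look and compute and a tool call to move; the robot and the scene stay as the last step left them, time stands still between calls to the robot, and variables do not carry over. Pictures are saved under pics/ and viewed, and the job is handed in when it is done.

Besides the shell and the picture viewer there is one more tool, called after ">>>" in YAML: its name, and indented under it one key for each argument. apply_moves: Moves the arm, as the interface text tells. Its arguments: {"type":"object","properties":{"moves":{"type":"array","items":{"type":"object","properties":{"fingers":{"type":"number"},"x":{"type":"number","minimum":-1,"maximum":1},"y":{"type":"number","minimum":-1,"maximum":1},"z":{"type":"number","minimum":-1,"maximum":1},"spin":{"type":"number","minimum":-1,"maximum":1}}}},"force":{"type":"number"}},"required":["moves"]}

```bash
ls; mkdir -p pics
python3 - <<'E'
from station import ctrl
import cv2
s=ctrl.read_state()
print({k:(v if not hasattr(v,'__len__') else [round(float(a),3) for a in v]) for k,v in s.items()})
for n in("scene","top"):
    im=ctrl.grab_frame(n); cv2.imwrite(f"pics/{n}0.png",im[:,:,::-1]); print(n,ctrl.camera_params(n))
E
```

```text
pics
{'time_s': 0.0, 'joint_positions': [-1.269, 0.277, -0.028, 1.268, -0.0, 1.467], 'joint_vel': [-0.001, -0.001, -0.0, -0.002, 0.0, 0.001], 'tau': [0.0, -44.551, 29.52, 0.016, -0.0, -0.0], 'ee_pos': [0.246, -0.574, 0.241], 'tcp_rot': [0.835, -0.551, -0.001, -0.001], 'wrist_force': [0.725, -0.864, 0.513], 'torque': [-0.008, 0.022, 0.007], 'opening': 1.0003245262022133}
scene {'fx': 460.5119761003542, 'fy': 460.5119761003542, 'cx': 261.8337509399207, 'cy': 189.08323967521613, 'extrinsics': array([[-0.71053598, -0.7032873 , -0.02292559,  0.31595501],
       [-0.41584692,  0.44596932, -0.79257978,  0.24010704],
       [ 0.5676354 , -0.55362292, -0.60933711,  1.39642525],
       [ 0.        ,  0.        ,  0.        ,  1.        ]])}
top {'fx': 488.67661920314316, 'fy': 488.67661920314316, 'cx': 254.7973642759409, 'cy': 188.18409353201994, 'extrinsics': array([[-2.44307914e-02, -9.99384264e-01,  2.51839245e-02,
        -1.52625864e-03],
       [-9.81880175e-01,  1.92522315e-02, -1.88522345e-01,
         4.41970299e-01],
       [ 1.87921418e-01, -2.93333462e-02, -9.81745942e-01,
         1.81959298e+00],
       [ 0.00000000e+00,  0.00000000e+00,  0.00000000e+00,
         1.00000000e+00]])}
```

View pics/top0.png

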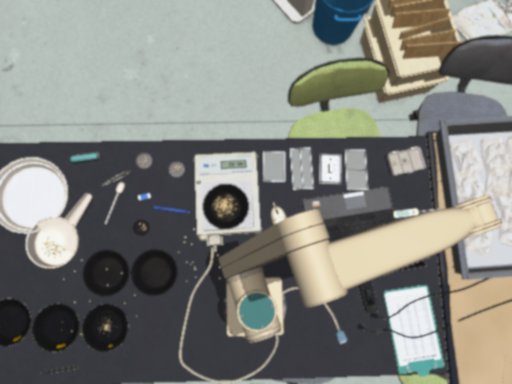

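View pics/scene0.png

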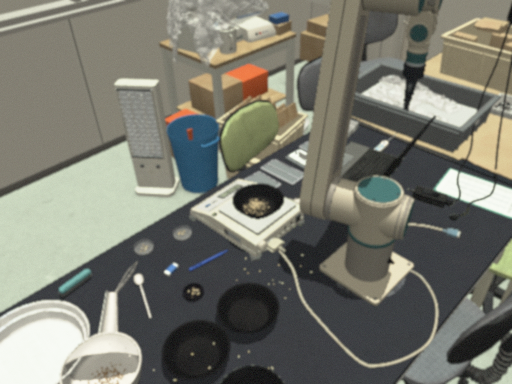

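```bash
python3 - <<'E'
import cv2
im=cv2.imread("pics/top0.png")
cv2.imwrite("pics/topL.png",cv2.resize(im[60:330,90:290],None,fx=3,fy=3,interpolation=cv2.INTER_CUBIC)[:600*2][:, :600][:600])
cv2.imwrite("pics/topA.png",cv2.resize(im[60:260,110:360],None,fx=3,fy=3,interpolation=cv2.INTER_CUBIC))
cv2.imwrite("pics/topB.png",cv2.resize(im[180:380,110:360],None,fx=3,fy=3,interpolation=cv2.INTER_CUBIC))
E
python3 - <<'E'
import cv2
im=cv2.imread("pics/top0.png")
cv2.imwrite("pics/topC.png",cv2.resize(im[135:225,250:380],None,fx=6,fy=6,interpolation=cv2.INTER_CUBIC))
cv2.imwrite("pics/topD.png",cv2.resize(im[140:240,90:220],None,fx=6,fy=6,interpolation=cv2.INTER_CUBIC))
im=cv2.imread("pics/scene0.png")
cv2.imwrite("pics/scA.png",cv2.resize(im[200:330,100:260],None,fx=5,fy=4.6,interpolation=cv2.INTER_CUBIC))
cv2.imwrite("pics/scB.png",cv2.resize(im[100:220,220:380],None,fx=5,fy=5,interpolation=cv2.INTER_CUBIC))
E
```

```text
(no output)
```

View pics/topC.png

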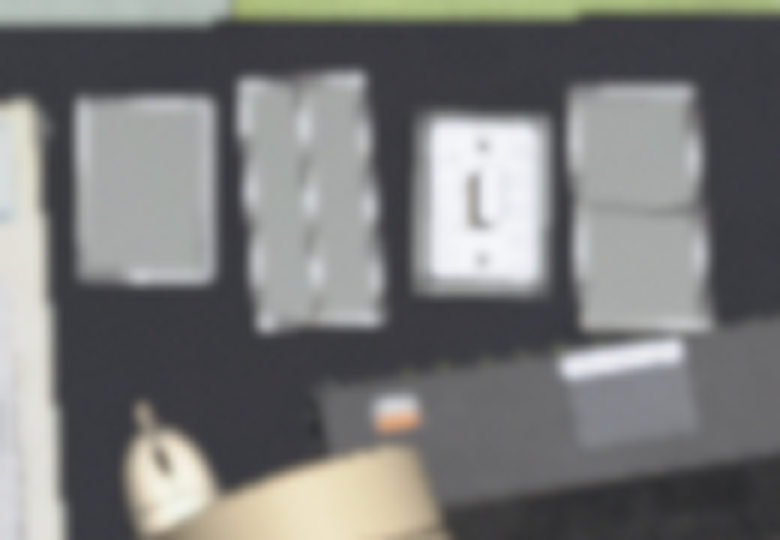

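View pics/topD.png

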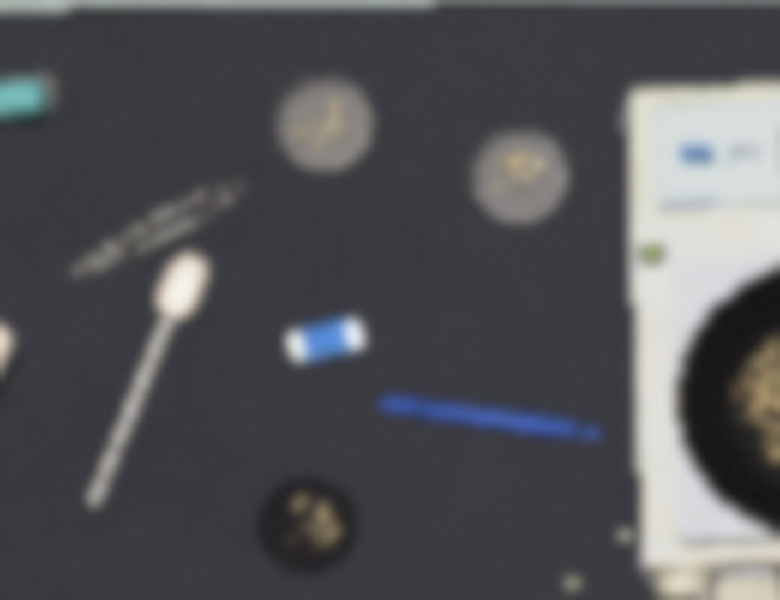

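View pics/scB.png

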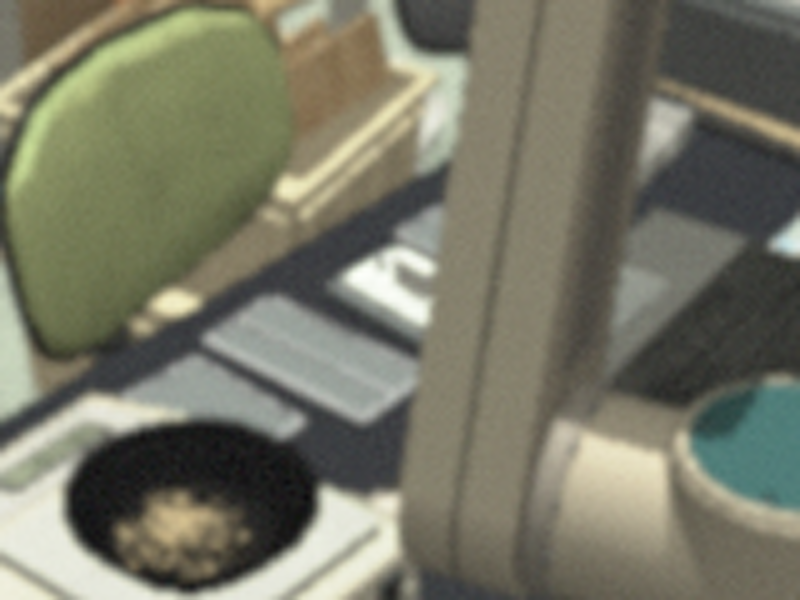

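View pics/scA.png

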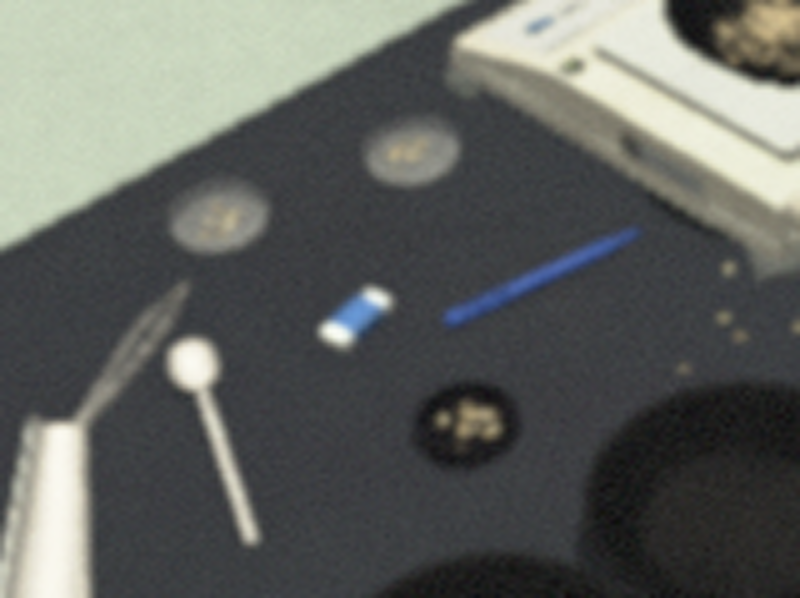

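```bash
cat > h.py <<'E'
import numpy as np, cv2
from station import ctrl
P={n:ctrl.camera_params(n) for n in("scene","top")}
def ray(u,v,z,n="top"):
    p=P[n];E=p["extrinsics"];R=E[:3,:3];t=E[:3,3]
    c=-R.T@t; d=R.T@np.array([(u-p["cx"])/p["fx"],(v-p["cy"])/p["fy"],1.])
    return c+d*(z-c[2])/d[2]
def proj(X,n="top"):
    p=P[n];E=p["extrinsics"];q=E[:3,:3]@np.array(X)+E[:3,3]
    return np.array([p["fx"]*q[0]/q[2]+p["cx"],p["fy"]*q[1]/q[2]+p["cy"]])
def comps(mask,roi,n,z,minA=8):
    x0,y0,x1,y1=roi
    m=np.zeros_like(mask);m[y0:y1,x0:x1]=mask[y0:y1,x0:x1]
    cs,_=cv2.findContours(m,cv2.RETR_EXTERNAL,cv2.CHAIN_APPROX_NONE)
    out=[]
    for c in cs:
        if cv2.contourArea(c)<minA: continue
        w=np.array([ray(u,v,z,n)[:2] for u,v in c[:,0,:].astype(float)],np.float32)
        (cx,cy),(a,b),ang=cv2.minAreaRect(w*1000)
        box=cv2.boxPoints(((cx,cy),(a,b),ang))
        e=max((box[1]-box[0],box[2]-box[1]),key=lambda v:np.hypot(*v))
        out.append((np.round([cx,cy],1),np.round(sorted((a,b)),1),round(float((np.arctan2(e[1],e[0]))%np.pi),3),c[:,0].mean(0).round(1)))
    return out
E
python3 - <<'E'
from h import *
import cv2
im=cv2.cvtColor(cv2.imread("pics/top0.png"),cv2.COLOR_BGR2HSV)
bgr=cv2.imread("pics/top0.png")
V=im[...,2]
light=((V>115)*255).astype(np.uint8)
print("trays");[print(*o) for o in comps(light,(258,142,375,194),"top",.006,200)]
print("plate");[print(*o) for o in comps(((V>205)*255).astype(np.uint8),(315,150,345,190),"top",.018,80)]
print("jig");[print(*o) for o in comps(((V>100)*255).astype(np.uint8),(315,148,344,190),"top",.012,80)]
print("dish");[print(*o) for o in comps(((V>85)*255).astype(np.uint8),(130,150,190,180),"top",.006,80)]
S=im[...,1];H=im[...,0]
blue=(((H>100)&(H<130)&(S>100)&(V>80))*255).astype(np.uint8)
print("blue");[print(*o) for o in comps(blue,(130,185,195,222),"top",.008,6)]
print("eraser");[print(*o) for o in comps(((V>120)*255).astype(np.uint8),(130,185,155,205),"top",.011,20)]
sc=cv2.cvtColor(cv2.imread("pics/scene0.png"),cv2.COLOR_BGR2HSV)
V=sc[...,2];S=sc[...,1];H=sc[...,0]
blue=(((H>100)&(H<130)&(S>100)&(V>80))*255).astype(np.uint8)
print("scene blue");[print(*o) for o in comps(blue,(160,240,232,280),"scene",.008,6)]
print("dish");[print(*o) for o in comps(((V>85)*255).astype(np.uint8),(130,222,195,258),"scene",.006,60)]
E
```

```text
trays
[ 522.1 -310.2] [ 87.2 119.2] 3.092 [330.  168.5]
[534.4 -88.1] [ 90.8 125.3] 3.114 [273.9 166.1]
[ 510.6 -408.7] [ 95.  177.5] 3.122 [355.1 173.9]
[ 525.  -196.2] [ 87.7 170.8] 0.04 [301.3 168.1]
plate
[ 520.9 -309.6] [ 67.  103.7] 3.085 [330.4 167.9]
jig
[ 520.5 -308.6] [ 86.9 123.9] 3.084 [330.  168.5]
dish
[528.9 291.1] [58.7 60. ] 3.123 [176.3 169. ]
[567.3 417.8] [60.3 62.5] 1.553 [143.8 160.3]
blue
[372.7 311. ] [ 15.8 139.9] 1.424 [171.  209.2]
[426.1 416.6] [19.1 24. ] 0.017 [143.8 196. ]
eraser
[424.6 415.5] [24.6 50.6] 1.754 [143.7 196.2]
scene blue
[424.6 412.7] [18.1 29.2] 3.082 [171.  268.1]
[370.1 311.5] [ 16.5 137.7] 1.397 [207.8 259.8]
dish
[567.5 417.6] [60.4 72.3] 2.569 [143.1 247.1]
[528.9 292.3] [59.9 70.3] 2.473 [182.2 232.9]
[647.8 365.5] [76.7 87.2] 1.004 [140.1 226.5]
```

Run:
```python
from h import *
im=cv2.cvtColor(cv2.imread("pics/top0.png"),cv2.COLOR_BGR2HSV)
V=im[...,2];S=im[...,1];H=im[...,0]
for th in(105,115,125):
    l=((V>th)*255).astype(np.uint8)
    print(th);[print(*o) for o in comps(l,(343,146,372,190),"top",.005,200)]
    [print(*o) for o in comps(l,(288,144,316,192),"top",.005,200)]
    [print(*o) for o in comps(l,(260,149,288,184),"top",.005,200)]
# corners by hand, zoomed
for nm,c in dict(dish=[(569,85),(694,85),(712,330),(580,332)],wr=[(236,78),(366,71),(385,324),(258,332)],pt=[(75,94),(216,94),(216,284),(78,284)]).items():
    w=np.array([ray(250+(u+.5)/6-.5,135+(v+.5)/6-.5,.006)[:2] for u,v in c])
    print(nm,(w.mean(0)*1000).round(1),[round(float(np.hypot(*(w[i]-w[i-1]))*1000),1) for i in range(4)],
      "yaw",[round(float(np.arctan2(*(a-b)[::-1])),3) for a,b in((w[0],w[3]),(w[1],w[2]))])
# PCA of pen, eraser in both
for n,f,roi,z in(("top","pics/top0.png",(150,200,195,216),.007),("scene","pics/scene0.png",(184,240,232,270),.007),("top","pics/top0.png",(134,190,155,203),.008),("scene","pics/scene0.png",(160,254,182,272),.008)):
    a=cv2.imread(f);h=cv2.cvtColor(a,cv2.COLOR_BGR2HSV)
    m=((h[...,0]>100)&(h[...,0]<130)&(h[...,1]>100)&(h[...,2]>80))
    if roi in((134,190,155,203),(160,254,182,272)): m=h[...,2]>115
    ys,xs=np.nonzero(m); k=(xs>=roi[0])&(xs<roi[2])&(ys>=roi[1])&(ys<roi[3])
    w=np.array([ray(u,v,z,n)[:2] for u,v in zip(xs[k],ys[k])]);mu=w.mean(0)
    U,s,Vt=np.linalg.svd(w-mu);print(n,k.sum(),mu.round(4),"ang",round(float(np.arctan2(Vt[0][1],Vt[0][0])%np.pi),3),"ext",np.ptp((w-mu)@Vt.T,axis=0).round(3))
```

```text
105
[ 518.6 -412.6] [ 91.6 162.5] 3.135 [356.  169.3]
[ 526.8 -197.4] [ 90.6 173.9] 0.04 [301.2 168.2]
[534.6 -88.2] [ 90.9 125.4] 3.114 [273.8 166.1]
115
[ 518.5 -411.3] [ 88.5 162.6] 3.137 [355.9 169.5]
[ 525.3 -196.3] [ 87.7 170.9] 0.04 [301.3 168.1]
[534.7 -88.2] [ 90.9 125.4] 3.114 [273.9 166.1]
125
[ 518.5 -411.4] [ 88.2 162.5] 3.137 [356.  169.7]
[ 525.2 -196.4] [ 86.9 170.5] 0.042 [301.3 168. ]
[534.7 -88.2] [ 90.9 125.4] 3.114 [274.  165.9]
dish [ 517.4 -412.7] [166.1, 83.1, 165.0, 86.4] yaw [-0.016, 0.004]
wr [ 526.  -197.5] [170.7, 86.2, 170.2, 82.9] yaw [0.046, 0.027]
pt [535.9 -89.7] [127.5, 92.9, 127.7, 89.8] yaw [-0.012, -0.036]
top 137 [0.3731 0.3119] ang 1.412 ext [0.14  0.016]
scene 158 [0.3716 0.3132] ang 1.409 ext [0.136 0.017]
top 82 [0.4252 0.4161] ang 1.75 ext [0.051 0.025]
scene 85 [0.4282 0.4099] ang 1.634 ext [0.046 0.026]
```

```bash
cat >> h.py <<'E'
from scipy.spatial.transform import Rotation as Ro
def cur():
    s=ctrl.read_state();R=Ro.from_quat(s["tcp_rot"]).as_matrix()
    return np.array(s["ee_pos"]),R,s
def plan(x,y,z,yaw=None):
    p,R,s=cur(); y0=np.arctan2(R[1,0],R[0,0])
    if yaw is None: yaw=y0
    d=yaw-y0; sp=-np.degrees(d)/4
    X=np.array([np.cos(yaw),np.sin(yaw)]);Y=np.array([np.sin(yaw),-np.cos(yaw)])
    dd=np.array([x,y])-p[:2]
    j=s["joint_positions"]
    print("t %.2f pos %s yaw %.3f tilt %.3f open %.3f F %s j1 %.2f j6 %.2f"%(s["time_s"],p.round(4),y0,np.arccos(-R[2,2]),s["opening"],np.round(s["wrist_force"],1),j[0],j[5]))
    print("units: x %.2f y %.2f z %.2f spin %.2f ; j6 end ~%.2f"%(dd@X/.05,dd@Y/.05,(p[2]-z)/.05,sp,np.arctan2(y,x)+1.57-yaw))
E
python3 -c "
from h import *
plan(.5208,-.3095,.1,-1.626)
print(ray(197,170,.06),ray(197,170,.0),ray(195,157,.06))"
```

```text
t 0.10 pos [ 0.2459 -0.5738  0.2412] yaw -1.166 tilt 0.002 open 1.000 F [ 0.2 -0.5 -1.2] j1 -1.27 j6 1.47
units: x -5.58 y -5.20 z 2.82 spin 6.59 ; j6 end ~2.66
[0.51280387 0.20650719 0.06      ] [0.52675572 0.21191681 0.        ] [0.56370777 0.21398742 0.06      ]
```

```bash
cat >> h.py <<'E'
def planc(x,y,z,yaw,n=10):
    "combined uniform rows: per-row numbers"
    p,R,s=cur(); y0=np.arctan2(R[1,0],R[0,0]); d=yaw-y0; m=y0+d/2
    f=1 if abs(d)<1e-3 else (np.sin(d/2)/(n*np.sin(d/2/n)))
    X=np.array([np.cos(m),np.sin(m)]);Y=np.array([np.sin(m),-np.cos(m)])
    dd=(np.array([x,y])-p[:2])/f
    print("t %.2f pos %s yaw %.3f open %.3f F %s"%(s["time_s"],p.round(4),y0,s["opening"],np.round(s["wrist_force"],1)))
    print(n,"rows each: x %.3f y %.3f z %.3f spin %.3f; j6 end %.2f"%(dd@X/.05/n,dd@Y/.05/n,(p[2]-z)/.05/n,-np.degrees(d)/4/n,np.arctan2(y,x)+1.57-yaw))
E
python3 -c "
from h import *
planc(.5208,-.3095,.12,-1.626,10)"
```

```text
t 0.10 pos [ 0.2459 -0.5738  0.2412] yaw -1.166 open 1.000 F [ 0.2 -0.5 -1.2]
10 rows each: x -0.429 y -0.639 z 0.242 spin 0.659; j6 end 2.66
```

>>> apply_moves:
  moves:
    - {"fingers": -1, "x": -0.43, "y": -0.64, "z": 0.24, "spin": 0.66}
    - {"fingers": -1, "x": -0.43, "y": -0.64, "z": 0.24, "spin": 0.66}
    - {"fingers": -1, "x": -0.43, "y": -0.64, "z": 0.24, "spin": 0.66}
    - {"fingers": -1, "x": -0.43, "y": -0.64, "z": 0.24, "spin": 0.66}
    - {"fingers": -1, "x": -0.43, "y": -0.64, "z": 0.24, "spin": 0.66}
    - {"fingers": -1, "x": -0.43, "y": -0.64, "z": 0.24, "spin": 0.66}
    - {"fingers": -1, "x": -0.43, "y": -0.64, "z": 0.24, "spin": 0.66}
    - {"fingers": -1, "x": -0.43, "y": -0.64, "z": 0.24, "spin": 0.66}
    - {"fingers": -1, "x": -0.43, "y": -0.64, "z": 0.24, "spin": 0.66}
    - {"fingers": -1, "x": -0.43, "y": -0.64, "z": 0.24, "spin": 0.66}

```text
time_s: 1.35
ee_pos: [0.5159, -0.3021, 0.1214]
tcp_rot: [-0.687, 0.727, 0.0, -0.0]
wrist_force: [0.3, -0.3, 0.5]
opening: 0.997
```

```bash
python3 -c "
from h import *
plan(.5208,-.3095,.033,-1.626)"
```

```text
t 1.35 pos [ 0.5159 -0.3021  0.1214] yaw -1.628 tilt 0.001 open 0.997 F [ 0.3 -0.3  0.5] j1 -0.64 j6 2.56
units: x 0.14 y -0.11 z 1.77 spin -0.03 ; j6 end ~2.66
```

>>> apply_moves:
  moves:
    - {"fingers": -1}
    - {"fingers": -1}
    - {"fingers": -1}
    - {"fingers": -1, "z": 0.1}
    - {"fingers": -1, "z": 0.1}
    - {"fingers": -1, "z": 0.1}
    - {"fingers": -1, "z": 0.1}
    - {"fingers": -1, "z": 0.1}
    - {"fingers": -1}
    - {"fingers": -1}

```text
$.moves[0]: bad value
```

```bash
python3 -c "
from h import *
plan(.5208,-.3095,.033,-1.626)
for n in('scene','top'):
    im=ctrl.grab_frame(n)[:,:,::-1]; p=proj([.52,-.31,.03],n).astype(int);print(p)
    c=im[max(p[1]-60,0):p[1]+60,max(0,p[0]-60):p[0]+60]; cv2.imwrite(f'pics/a_{n}.png',cv2.resize(c,None,fx=5,fy=5,interpolation=cv2.INTER_CUBIC))
"
```

```text
t 1.35 pos [ 0.5159 -0.3021  0.1214] yaw -1.628 tilt 0.001 open 0.997 F [ 0.3 -0.3  0.5] j1 -0.64 j6 2.56
units: x 0.14 y -0.11 z 1.77 spin -0.03 ; j6 end ~2.66
[302 154]
[331 167]
```

View pics/a_scene.png

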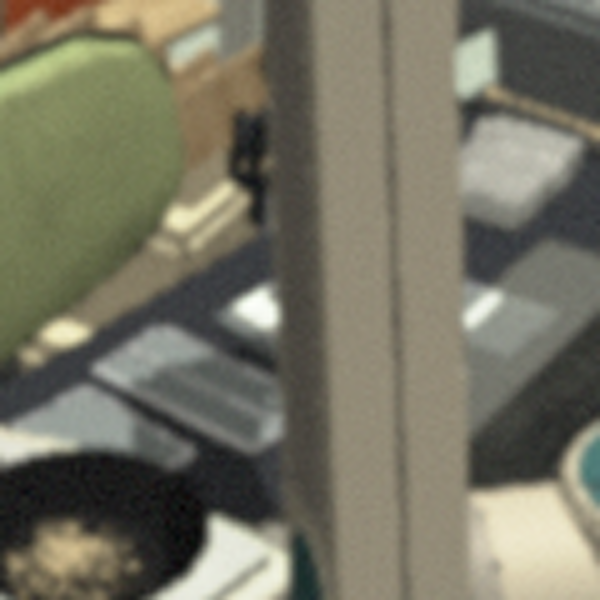

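View pics/a_top.png

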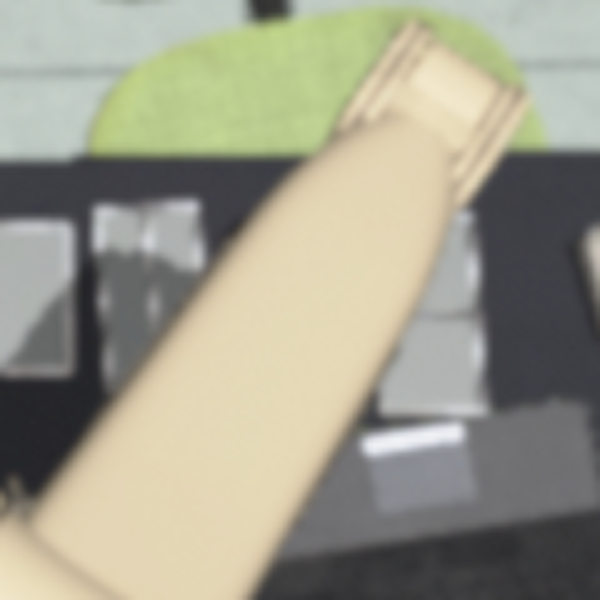

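>>> apply_moves:
  moves:
    - {"fingers": -1, "x": 0, "y": 0, "z": 0, "spin": 0}
    - {"fingers": -1, "x": 0, "y": 0, "z": 0, "spin": 0}
    - {"fingers": -1, "x": 0, "y": 0, "z": 0.2, "spin": 0}
    - {"fingers": -1, "x": 0, "y": 0, "z": 0.2, "spin": 0}
    - {"fingers": -1, "x": 0, "y": 0, "z": 0.2, "spin": 0}
    - {"fingers": -1, "x": 0, "y": 0, "z": 0.2, "spin": 0}
    - {"fingers": -1, "x": 0, "y": 0, "z": 0.2, "spin": 0}
    - {"fingers": -1, "x": 0, "y": 0, "z": 0, "spin": 0}
    - {"fingers": -1, "x": 0, "y": 0, "z": 0, "spin": 0}
    - {"fingers": -1, "x": 0, "y": 0, "z": 0, "spin": 0}

```text
time_s: 2.7
ee_pos: [0.5158, -0.3035, 0.0728]
tcp_rot: [-0.687, 0.727, -0.001, 0.0]
wrist_force: [0.0, 0.1, 0.3]
opening: 0.999
```

```bash
python3 -c "
from h import *
plan(.5208,-.3095,.033,-1.626)"
```

```text
t 2.70 pos [ 0.5158 -0.3035  0.0728] yaw -1.627 tilt 0.001 open 0.999 F [0.  0.1 0.3] j1 -0.64 j6 2.56
units: x 0.11 y -0.11 z 0.80 spin -0.01 ; j6 end ~2.66
```

>>> apply_moves:
  moves:
    - {"fingers": -1, "x": 0.11, "y": -0.11, "z": 0, "spin": 0}
    - {"fingers": -1, "x": 0, "y": 0, "z": 0.16, "spin": 0}
    - {"fingers": -1, "x": 0, "y": 0, "z": 0.16, "spin": 0}
    - {"fingers": -1, "x": 0, "y": 0, "z": 0.16, "spin": 0}
    - {"fingers": -1, "x": 0, "y": 0, "z": 0.16, "spin": 0}
    - {"fingers": -1, "x": 0, "y": 0, "z": 0.16, "spin": 0}
    - {"fingers": -1, "x": 0, "y": 0, "z": 0, "spin": 0}
    - {"fingers": 0.2, "x": 0, "y": 0, "z": 0, "spin": 0}
    - {"fingers": 0.2, "x": 0, "y": 0, "z": 0, "spin": 0}
    - {"fingers": 0.2, "x": 0, "y": 0, "z": 0, "spin": 0}
  force: 40

```text
time_s: 3.95
ee_pos: [0.5208, -0.3093, 0.0327]
tcp_rot: [-0.687, 0.727, -0.0, 0.0]
wrist_force: [-0.6, 0.1, 0.3]
opening: 0.4
```

>>> apply_moves:
  moves:
    - {"fingers": 1, "x": 0, "y": 0, "z": 0, "spin": 0}
    - {"fingers": 1, "x": 0, "y": 0, "z": 0, "spin": 0}
    - {"fingers": 1, "x": 0, "y": 0, "z": 0, "spin": 0}
    - {"fingers": 1, "x": 0, "y": 0, "z": 0, "spin": 0}
    - {"fingers": 1, "x": 0, "y": 0, "z": 0, "spin": 0}
    - {"fingers": 1, "x": 0, "y": 0, "z": 0, "spin": 0}
    - {"fingers": 1, "x": 0, "y": 0, "z": 0, "spin": 0}
    - {"fingers": 1, "x": 0, "y": 0, "z": 0, "spin": 0}
    - {"fingers": 1, "x": 0, "y": 0, "z": 0, "spin": 0}
    - {"fingers": 1, "x": 0, "y": 0, "z": 0, "spin": 0}
  force: 40

```text
time_s: 5.2
ee_pos: [0.5208, -0.3093, 0.0326]
tcp_rot: [-0.687, 0.727, -0.0, 0.0]
wrist_force: [0.4, -1.1, 5.4]
opening: 0.156
```

```bash
python3 -c "
from h import *
plan(.5208,-.3095,.07,-1.626)"
```

```text
t 5.20 pos [ 0.5208 -0.3093  0.0326] yaw -1.627 tilt 0.001 open 0.156 F [ 0.4 -1.1  5.4] j1 -0.64 j6 2.55
units: x 0.00 y 0.00 z -0.75 spin -0.01 ; j6 end ~2.66
```

>>> apply_moves:
  moves:
    - {"fingers": 1, "x": 0, "y": 0, "z": -0.1, "spin": 0}
    - {"fingers": 1, "x": 0, "y": 0, "z": -0.1, "spin": 0}
    - {"fingers": 1, "x": 0, "y": 0, "z": -0.1, "spin": 0}
    - {"fingers": 1, "x": 0, "y": 0, "z": -0.1, "spin": 0}
    - {"fingers": 1, "x": 0, "y": 0, "z": -0.1, "spin": 0}
    - {"fingers": 1, "x": 0, "y": 0, "z": -0.2, "spin": 0}
    - {"fingers": 1, "x": 0, "y": 0, "z": -0.2, "spin": 0}
    - {"fingers": 1, "x": 0, "y": 0, "z": -0.2, "spin": 0}
    - {"fingers": 1, "x": 0, "y": 0, "z": -0.2, "spin": 0}
    - {"fingers": 1, "x": 0, "y": 0, "z": -0.2, "spin": 0}

```text
time_s: 6.45
ee_pos: [0.5206, -0.3091, 0.1081]
tcp_rot: [-0.687, 0.727, -0.0, 0.0]
wrist_force: [0.5, 0.9, -1.8]
opening: 0.153
```

```bash
python3 -c "
from h import *
planc(.535,-.0885,.105,-1.6,10)
im=ctrl.grab_frame('scene')[:,:,::-1];p=proj([.52,-.31,.05],'scene').astype(int)
cv2.imwrite('pics/b.png',cv2.resize(im[p[1]-60:p[1]+60,p[0]-60:p[0]+60],None,fx=5,fy=5))"
```

```text
t 6.45 pos [ 0.5206 -0.3091  0.1081] yaw -1.627 open 0.153 F [ 0.5  0.9 -1.8]
10 rows each: x -0.442 y -0.010 z 0.006 spin -0.038; j6 end 3.01
```

View pics/b.png

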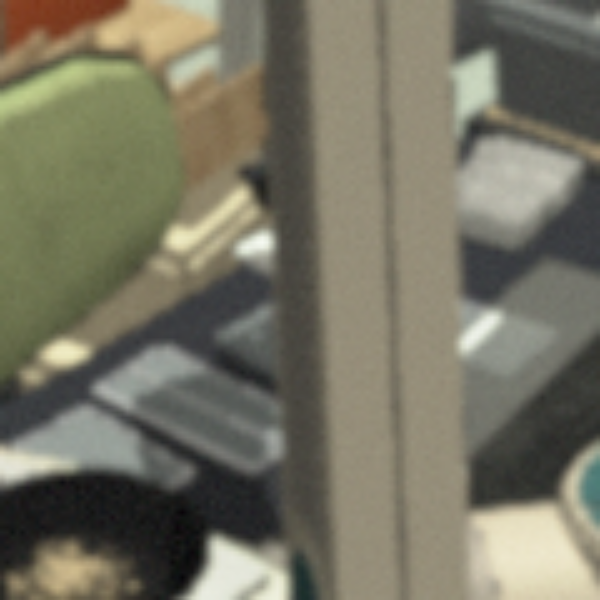

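The plate is up: its white corner shows at crop (255,250), above the bare grey jig. Now I'll carry it to the plate tray.

>>> apply_moves:
  moves:
    - {"fingers": 1, "x": -0.15, "y": 0, "z": 0, "spin": -0.04}
    - {"fingers": 1, "x": -0.3, "y": 0, "z": 0, "spin": -0.04}
    - {"fingers": 1, "x": -0.3, "y": 0, "z": 0, "spin": -0.04}
    - {"fingers": 1, "x": -0.3, "y": -0.02, "z": 0, "spin": -0.04}
    - {"fingers": 1, "x": -0.3, "y": -0.02, "z": 0, "spin": -0.04}
    - {"fingers": 1, "x": -0.3, "y": -0.02, "z": 0, "spin": -0.04}
    - {"fingers": 1, "x": -0.3, "y": -0.02, "z": 0, "spin": -0.04}
    - {"fingers": 1, "x": -0.3, "y": -0.02, "z": 0, "spin": -0.04}
    - {"fingers": 1, "x": -0.3, "y": 0, "z": 0, "spin": -0.04}
    - {"fingers": 1, "x": -0.3, "y": 0, "z": 0, "spin": -0.04}

```text
time_s: 7.75
ee_pos: [0.5316, -0.1659, 0.1073]
tcp_rot: [-0.697, 0.717, 0.0, -0.0]
wrist_force: [0.0, 0.1, -1.5]
opening: 0.153
```

>>> apply_moves:
  moves:
    - {"fingers": 1, "x": -0.3, "y": 0, "z": 0, "spin": 0}
    - {"fingers": 1, "x": -0.3, "y": 0, "z": 0, "spin": 0}
    - {"fingers": 1, "x": -0.3, "y": 0, "z": 0, "spin": 0}
    - {"fingers": 1, "x": -0.3, "y": 0, "z": 0, "spin": 0}
    - {"fingers": 1, "x": -0.2, "y": 0, "z": 0, "spin": 0}
    - {"fingers": 1, "x": 0, "y": 0, "z": 0.2, "spin": 0}
    - {"fingers": 1, "x": 0, "y": 0, "z": 0.2, "spin": 0}
    - {"fingers": 1, "x": 0, "y": 0, "z": 0.2, "spin": 0}
    - {"fingers": 1, "x": 0, "y": 0, "z": 0, "spin": 0}
    - {"fingers": 1, "x": 0, "y": 0, "z": 0, "spin": 0}

```text
time_s: 9.0
ee_pos: [0.5337, -0.0972, 0.0772]
tcp_rot: [-0.697, 0.717, 0.0, -0.0]
wrist_force: [-0.1, -0.1, -1.1]
opening: 0.155
```

```bash
python3 -c "
from h import *
plan(.535,-.0885,.0246,-1.598)"
```

```text
t 9.00 pos [ 0.5337 -0.0972  0.0772] yaw -1.599 tilt 0.000 open 0.155 F [-0.1 -0.1 -1.1] j1 -0.30 j6 2.87
units: x -0.18 y -0.02 z 1.05 spin -0.02 ; j6 end ~3.00
```

>>> apply_moves:
  moves:
    - {"fingers": 1, "x": -0.09, "y": -0.02, "z": 0, "spin": 0}
    - {"fingers": 1, "x": -0.09, "y": 0, "z": 0.1, "spin": 0}
    - {"fingers": 1, "x": 0, "y": 0, "z": 0.2, "spin": 0}
    - {"fingers": 1, "x": 0, "y": 0, "z": 0.2, "spin": 0}
    - {"fingers": 1, "x": 0, "y": 0, "z": 0.2, "spin": 0}
    - {"fingers": 1, "x": 0, "y": 0, "z": 0.15, "spin": 0}
    - {"fingers": 1, "x": 0, "y": 0, "z": 0.1, "spin": 0}
    - {"fingers": 1, "x": 0, "y": 0, "z": 0.1, "spin": 0}
    - {"fingers": 1, "x": 0, "y": 0, "z": 0, "spin": 0}
    - {"fingers": 1, "x": 0, "y": 0, "z": 0, "spin": 0}

```text
time_s: 10.25
ee_pos: [0.5351, -0.0881, 0.0251]
tcp_rot: [-0.697, 0.717, -0.0, 0.0]
wrist_force: [-0.3, -0.4, -1.4]
opening: 0.159
```

```bash
python3 -c "
from h import *
plan(.535,-.0885,.0246,-1.598)
for n in('scene','top'):
    im=ctrl.grab_frame(n)[:,:,::-1]; p=proj([.535,-.09,.03],n).astype(int);print(p)
    c=im[max(p[1]-50,0):p[1]+50,max(0,p[0]-50):p[0]+50]; cv2.imwrite(f'pics/c_{n}.png',cv2.resize(c,None,fx=5,fy=5,interpolation=cv2.INTER_CUBIC))
"
```

```text
t 10.25 pos [ 0.5351 -0.0881  0.0251] yaw -1.599 tilt 0.001 open 0.159 F [-0.3 -0.4 -1.4] j1 -0.28 j6 2.89
units: x 0.01 y 0.00 z 0.01 spin -0.01 ; j6 end ~3.00
[261 176]
[274 164]
```

View pics/c_scene.png

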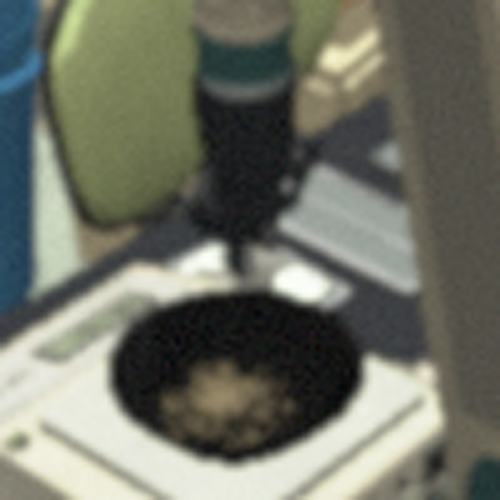

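The scene crop shows the plate low in its tray under the gripper, white at crop (200–340, 255–290). Next: down about 1 mm, open, and lift.

>>> apply_moves:
  moves:
    - {"fingers": 1, "x": 0, "y": 0, "z": 0.02, "spin": 0}
    - {"fingers": 1, "x": 0, "y": 0, "z": 0, "spin": 0}
    - {"fingers": 0.4, "x": 0, "y": 0, "z": 0, "spin": 0}
    - {"fingers": 0.2, "x": 0, "y": 0, "z": 0, "spin": 0}
    - {"fingers": 0, "x": 0, "y": 0, "z": 0, "spin": 0}
    - {"fingers": 0, "x": 0, "y": 0, "z": 0, "spin": 0}
    - {"fingers": 0, "x": 0, "y": 0, "z": -0.2, "spin": 0}
    - {"fingers": 0, "x": 0, "y": 0, "z": -0.4, "spin": 0}
    - {"fingers": 0, "x": 0, "y": 0, "z": -0.8, "spin": 0}
    - {"fingers": 0, "x": 0, "y": 0, "z": -1, "spin": 0}

```text
time_s: 11.6
ee_pos: [0.5339, -0.0877, 0.1447]
tcp_rot: [-0.697, 0.717, 0.001, -0.001]
wrist_force: [1.3, 0.1, -0.1]
opening: 0.501
```

>>> apply_moves:
  moves:
    - {"fingers": -1, "x": 0, "y": 0, "z": -1, "spin": -1}
    - {"fingers": -1, "x": 0, "y": 0, "z": -1, "spin": -1}
    - {"fingers": -1, "x": 0, "y": 0, "z": 0, "spin": -1}
    - {"fingers": -1, "x": 0, "y": 0, "z": 0, "spin": -1}
    - {"fingers": -1, "x": 0, "y": 0, "z": 0, "spin": -1}
    - {"fingers": -1, "x": 0, "y": 0, "z": 0, "spin": -1}
    - {"fingers": -1, "x": 0, "y": 0, "z": 0, "spin": -1}
    - {"fingers": -1, "x": 0, "y": 0, "z": 0, "spin": -1}
    - {"fingers": -1, "x": 0, "y": 0, "z": 0, "spin": -1}
    - {"fingers": -1, "x": 0, "y": 0, "z": 0, "spin": -1}

```text
time_s: 12.85
ee_pos: [0.5348, -0.088, 0.2445]
tcp_rot: [0.901, -0.434, 0.0, -0.0]
wrist_force: [-0.9, 0.8, 0.2]
opening: 1.001
```

```bash
python3 -c "
from h import *
planc(.529,.2915,.10,-0.1,14)"
```

```text
t 12.85 pos [ 0.5348 -0.088   0.2445] yaw -0.898 open 1.001 F [-0.9  0.8  0.2]
14 rows each: x -0.274 y -0.485 z 0.206 spin -0.817; j6 end 2.17
```

>>> apply_moves:
  moves:
    - {"fingers": -1, "x": -0.27, "y": -0.48, "z": 0, "spin": -0.82}
    - {"fingers": -1, "x": -0.27, "y": -0.48, "z": 0, "spin": -0.82}
    - {"fingers": -1, "x": -0.27, "y": -0.48, "z": 0, "spin": -0.82}
    - {"fingers": -1, "x": -0.27, "y": -0.48, "z": 0, "spin": -0.82}
    - {"fingers": -1, "x": -0.27, "y": -0.48, "z": 0, "spin": -0.82}
    - {"fingers": -1, "x": -0.27, "y": -0.48, "z": 0, "spin": -0.82}
    - {"fingers": -1, "x": -0.27, "y": -0.48, "z": 0, "spin": -0.82}
    - {"fingers": -1, "x": -0.27, "y": -0.48, "z": 0, "spin": -0.82}
    - {"fingers": -1, "x": -0.27, "y": -0.48, "z": 0, "spin": -0.82}
    - {"fingers": -1, "x": -0.27, "y": -0.48, "z": 0, "spin": -0.82}

```text
time_s: 14.1
ee_pos: [0.5702, 0.1822, 0.2446]
tcp_rot: [0.987, -0.162, 0.0, -0.0]
wrist_force: [0.8, 0.2, -0.4]
opening: 1.001
```

>>> apply_moves:
  moves:
    - {"fingers": -1, "x": -0.27, "y": -0.48, "z": 0, "spin": -0.82}
    - {"fingers": -1, "x": -0.27, "y": -0.48, "z": 0, "spin": -0.82}
    - {"fingers": -1, "x": -0.27, "y": -0.48, "z": 0, "spin": -0.82}
    - {"fingers": -1, "x": -0.27, "y": -0.48, "z": 0, "spin": -0.82}
    - {"fingers": -1, "x": 0, "y": 0, "z": 0.6, "spin": 0}
    - {"fingers": -1, "x": 0, "y": 0, "z": 0.6, "spin": 0}
    - {"fingers": -1, "x": 0, "y": 0, "z": 0.6, "spin": 0}
    - {"fingers": -1, "x": 0, "y": 0, "z": 0.6, "spin": 0}
    - {"fingers": -1, "x": 0, "y": 0, "z": 0, "spin": 0}
    - {"fingers": -1, "x": 0, "y": 0, "z": 0, "spin": 0}

```text
time_s: 15.35
ee_pos: [0.5417, 0.2876, 0.1253]
tcp_rot: [0.999, -0.05, 0.001, -0.0]
wrist_force: [1.2, -0.6, 0.1]
opening: 1.0
```

```bash
python3 -c "
from h import *
plan(.529,.2915,.03)
from h import comps
for n,rois,th in(('top',[(260,149,288,184)],200),):
    im=ctrl.grab_frame(n)[:,:,::-1].copy(); cv2.imwrite('pics/d_top.png',im)
    V=cv2.cvtColor(im,cv2.COLOR_BGR2HSV)[...,2]
    [print(*o) for o in comps(((V>th)*255).astype(np.uint8),rois[0],n,.009,60)]
    cv2.imwrite('pics/d_z.png',cv2.resize(im[135:225,130:380],None,fx=3.2,fy=3.2,interpolation=cv2.INTER_CUBIC))
im=ctrl.grab_frame('scene')[:,:,::-1].copy()
p=proj([.529,.2915,.03],'scene').astype(int)
cv2.imwrite('pics/d_s.png',cv2.resize(im[p[1]-60:p[1]+60,p[0]-60:p[0]+60],None,fx=5,fy=5,interpolation=cv2.INTER_CUBIC))
"
```

```text
t 15.35 pos [0.5417 0.2876 0.1253] yaw -0.099 tilt 0.002 open 1.000 F [ 1.2 -0.6  0.1] j1 0.38 j6 2.05
units: x -0.26 y -0.05 z 1.91 spin -0.00 ; j6 end ~2.17
[533.6 -85.9] [ 70.9 108.9] 3.114 [273.4 165.7]
```

View pics/d_z.png

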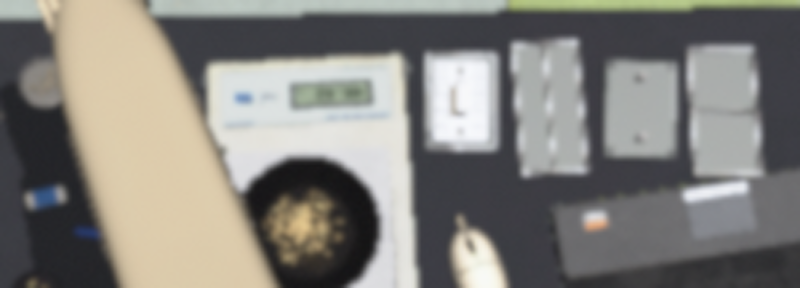

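View pics/d_s.png

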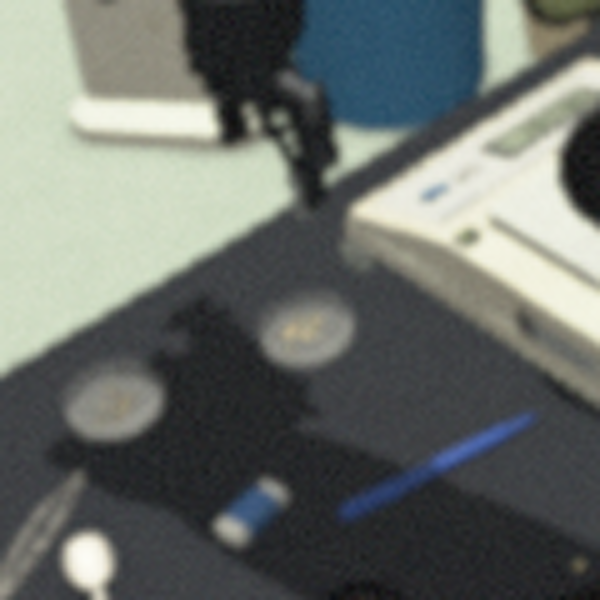

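The top crop shows the plate lying in its tray at (533.6,−86) mm, and the jig is bare. The scene shows both dishes clear of the gripper.

>>> apply_moves:
  moves:
    - {"fingers": -1, "x": -0.13, "y": -0.05, "z": 0, "spin": 0}
    - {"fingers": -1, "x": -0.13, "y": 0, "z": 0, "spin": 0}
    - {"fingers": -1, "x": 0, "y": 0, "z": 0.4, "spin": 0}
    - {"fingers": -1, "x": 0, "y": 0, "z": 0.4, "spin": 0}
    - {"fingers": -1, "x": 0, "y": 0, "z": 0.4, "spin": 0}
    - {"fingers": -1, "x": 0, "y": 0, "z": 0.4, "spin": 0}
    - {"fingers": -0.75, "x": 0, "y": 0, "z": 0.3, "spin": 0}
    - {"fingers": -0.75, "x": 0, "y": 0, "z": 0.2, "spin": 0}
    - {"fingers": -0.75, "x": 0, "y": 0, "z": 0.2, "spin": 0}
    - {"fingers": -0.75, "x": 0, "y": 0, "z": 0, "spin": 0}

```text
time_s: 16.7
ee_pos: [0.5277, 0.2909, 0.0082]
tcp_rot: [0.999, -0.05, -0.001, 0.0]
wrist_force: [-0.2, -0.1, -0.1]
opening: 0.872
```

```bash
python3 -c "
from h import *
plan(.529,.2915,.01)"
```

```text
t 16.70 pos [0.5277 0.2909 0.0082] yaw -0.099 tilt 0.001 open 0.872 F [-0.2 -0.1 -0.1] j1 0.40 j6 2.07
units: x 0.02 y -0.02 z -0.04 spin -0.00 ; j6 end ~2.17
```

>>> apply_moves:
  moves:
    - {"fingers": -0.75, "x": 0.02, "y": 0, "z": 0.02, "spin": 0}
    - {"fingers": -0.75, "x": 0, "y": 0, "z": 0.02, "spin": 0}
    - {"fingers": -0.75, "x": 0, "y": 0, "z": 0.02, "spin": 0}
    - {"fingers": -0.75, "x": 0, "y": 0, "z": 0.02, "spin": 0}
    - {"fingers": -0.75, "x": 0, "y": 0, "z": 0.02, "spin": 0}
    - {"fingers": -0.75, "x": 0, "y": 0, "z": 0, "spin": 0}
    - {"fingers": -0.75, "x": 0, "y": 0, "z": 0, "spin": 0}
    - {"fingers": -0.75, "x": 0, "y": 0, "z": 0, "spin": 0}
    - {"fingers": -0.75, "x": 0, "y": 0, "z": 0, "spin": 0}
    - {"fingers": -0.75, "x": 0, "y": 0, "z": 0, "spin": 0}

```text
time_s: 17.95
ee_pos: [0.5293, 0.291, 0.0038]
tcp_rot: [0.999, -0.05, 0.0, -0.0]
wrist_force: [-0.7, 0.2, -0.7]
opening: 0.88
```

>>> apply_moves:
  moves:
    - {"fingers": -0.75, "x": 0, "y": 0, "z": -0.09, "spin": 0}
    - {"fingers": -0.6, "x": 0, "y": 0, "z": 0, "spin": 0}
    - {"fingers": -0.5, "x": 0, "y": 0, "z": 0, "spin": 0}
    - {"fingers": -0.4, "x": 0, "y": 0, "z": 0, "spin": 0}
    - {"fingers": -0.2, "x": 0, "y": 0, "z": 0, "spin": 0}
    - {"fingers": 0, "x": 0, "y": 0, "z": 0, "spin": 0}
    - {"fingers": 0, "x": 0, "y": 0, "z": 0, "spin": 0}
    - {"fingers": 0, "x": 0, "y": 0, "z": 0, "spin": 0}
    - {"fingers": 0, "x": 0, "y": 0, "z": 0, "spin": 0}
    - {"fingers": 0, "x": 0, "y": 0, "z": 0, "spin": 0}
  force: 25

```text
time_s: 19.2
ee_pos: [0.5293, 0.291, 0.0087]
tcp_rot: [0.999, -0.05, 0.0, -0.0]
wrist_force: [-1.7, -0.5, 5.5]
opening: 0.68
```

```bash
python3 -c "
from h import *
plan(.529,.2915,.1)"
```

```text
t 19.20 pos [0.5293 0.291  0.0087] yaw -0.099 tilt 0.000 open 0.680 F [-1.7 -0.5  5.5] j1 0.40 j6 2.07
units: x -0.01 y -0.01 z -1.83 spin -0.00 ; j6 end ~2.17
```

>>> apply_moves:
  moves:
    - {"fingers": 0, "x": 0, "y": 0, "z": -0.05, "spin": 0}
    - {"fingers": 0, "x": 0, "y": 0, "z": -0.1, "spin": 0}
    - {"fingers": 0, "x": 0, "y": 0, "z": -0.2, "spin": 0}
    - {"fingers": 0, "x": 0, "y": 0, "z": -0.3, "spin": 0}
    - {"fingers": 0, "x": 0, "y": 0, "z": -0.5, "spin": 0}
    - {"fingers": 0, "x": 0, "y": 0, "z": -0.5, "spin": 0}
    - {"fingers": 0, "x": 0, "y": 0, "z": -0.5, "spin": 0}
    - {"fingers": 0, "x": 0, "y": 0, "z": -0.5, "spin": 0}
    - {"fingers": 0, "x": 0, "y": 0, "z": -0.5, "spin": 0}
    - {"fingers": 0, "x": 0, "y": 0, "z": -0.3, "spin": 0}

```text
time_s: 20.45
ee_pos: [0.5301, 0.2913, 0.1835]
tcp_rot: [0.999, -0.05, 0.002, -0.001]
wrist_force: [-0.1, -0.2, -0.5]
opening: 0.678
```

```bash
python3 -c "
from h import *
planc(.478,-.412,.2,-.8,20)
im=ctrl.grab_frame('scene')[:,:,::-1].copy()
p=proj([.529,.2915,.1],'scene').astype(int)
cv2.imwrite('pics/e_s.png',cv2.resize(im[p[1]-70:p[1]+70,p[0]-60:p[0]+60],None,fx=4,fy=4,interpolation=cv2.INTER_CUBIC))
"
```

```text
t 20.45 pos [0.5301 0.2913 0.1835] yaw -0.099 open 0.678 F [-0.1 -0.2 -0.5]
20 rows each: x 0.264 y 0.670 z -0.017 spin 0.502; j6 end 1.66
```

View pics/e_s.png

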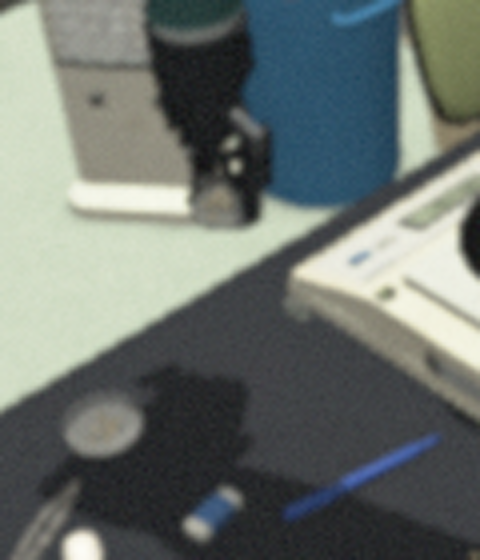

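The dish hangs level in the fingers at crop (218,208). I'll carry it to the near bay of the dish tray.

>>> apply_moves:
  moves:
    - {"fingers": 0, "x": 0.1, "y": 0.2, "z": -0.1, "spin": 0.5}
    - {"fingers": 0, "x": 0.18, "y": 0.4, "z": -0.1, "spin": 0.5}
    - {"fingers": 0, "x": 0.26, "y": 0.6, "z": 0, "spin": 0.5}
    - {"fingers": 0, "x": 0.26, "y": 0.67, "z": 0, "spin": 0.5}
    - {"fingers": 0, "x": 0.26, "y": 0.67, "z": 0, "spin": 0.5}
    - {"fingers": 0, "x": 0.26, "y": 0.67, "z": 0, "spin": 0.5}
    - {"fingers": 0, "x": 0.26, "y": 0.67, "z": 0, "spin": 0.5}
    - {"fingers": 0, "x": 0.26, "y": 0.67, "z": 0, "spin": 0.5}
    - {"fingers": 0, "x": 0.26, "y": 0.67, "z": 0, "spin": 0.5}
    - {"fingers": 0, "x": 0.26, "y": 0.67, "z": 0, "spin": 0.5}

```text
time_s: 21.75
ee_pos: [0.5617, -0.0254, 0.1899]
tcp_rot: [0.975, -0.224, -0.001, 0.0]
wrist_force: [0.4, 1.2, 0.1]
opening: 0.68
```

>>> apply_moves:
  moves:
    - {"fingers": 0, "x": 0.26, "y": 0.67, "z": 0, "spin": 0.5}
    - {"fingers": 0, "x": 0.26, "y": 0.67, "z": 0, "spin": 0.5}
    - {"fingers": 0, "x": 0.26, "y": 0.67, "z": 0, "spin": 0.5}
    - {"fingers": 0, "x": 0.26, "y": 0.67, "z": 0, "spin": 0.5}
    - {"fingers": 0, "x": 0.26, "y": 0.67, "z": 0, "spin": 0.5}
    - {"fingers": 0, "x": 0.26, "y": 0.67, "z": 0, "spin": 0.5}
    - {"fingers": 0, "x": 0.26, "y": 0.67, "z": 0, "spin": 0.5}
    - {"fingers": 0, "x": 0.26, "y": 0.67, "z": 0, "spin": 0.5}
    - {"fingers": 0, "x": 0.26, "y": 0.6, "z": 0, "spin": 0.5}
    - {"fingers": 0, "x": 0.2, "y": 0.4, "z": 0, "spin": 0.5}

```text
time_s: 23.0
ee_pos: [0.4869, -0.3579, 0.19]
tcp_rot: [0.921, -0.39, -0.001, -0.0]
wrist_force: [0.3, 0.9, 0.1]
opening: 0.678
```

```bash
python3 -c "
from h import *
planc(.478,-.412,.06,-.8,5);plan(.478,-.412,.06)
"
```

```text
t 23.00 pos [ 0.4869 -0.3579  0.19  ] yaw -0.802 open 0.678 F [0.3 0.9 0.1]
5 rows each: x 0.130 y 0.176 z 0.520 spin -0.006; j6 end 1.66
t 23.00 pos [ 0.4869 -0.3579  0.19  ] yaw -0.802 tilt 0.002 open 0.678 F [0.3 0.9 0.1] j1 -0.74 j6 1.63
units: x 0.65 y 0.88 z 2.60 spin -0.00 ; j6 end ~1.66
```

>>> apply_moves:
  moves:
    - {"fingers": 0, "x": 0.2, "y": 0.25, "z": 0.2, "spin": 0}
    - {"fingers": 0, "x": 0.2, "y": 0.25, "z": 0.3, "spin": 0}
    - {"fingers": 0, "x": 0.15, "y": 0.2, "z": 0.4, "spin": 0}
    - {"fingers": 0, "x": 0.05, "y": 0.1, "z": 0.4, "spin": 0}
    - {"fingers": 0, "x": 0, "y": 0, "z": 0.4, "spin": 0}
    - {"fingers": 0, "x": 0, "y": 0, "z": 0.4, "spin": 0}
    - {"fingers": 0, "x": 0, "y": 0, "z": 0.3, "spin": 0}
    - {"fingers": 0, "x": 0, "y": 0, "z": 0.1, "spin": 0}
    - {"fingers": 0, "x": 0, "y": 0, "z": 0, "spin": 0}
    - {"fingers": 0, "x": 0, "y": 0, "z": 0, "spin": 0}

```text
time_s: 24.25
ee_pos: [0.4817, -0.4059, 0.0667]
tcp_rot: [0.922, -0.388, 0.001, 0.0]
wrist_force: [-0.2, 0.1, -0.2]
opening: 0.679
```

```bash
python3 -c "
from h import *
plan(.478,-.412,.0125)
for n in('top','scene'):
  im=ctrl.grab_frame(n)[:,:,::-1].copy()
  p=proj([.51,-.41,.03],n).astype(int)
  cv2.imwrite(f'pics/f_{n}.png',cv2.resize(im[p[1]-50:p[1]+50,p[0]-60:p[0]+60],None,fx=5,fy=5,interpolation=cv2.INTER_CUBIC))
"
```

```text
t 24.25 pos [ 0.4817 -0.4059  0.0667] yaw -0.797 tilt 0.002 open 0.679 F [-0.2  0.1 -0.2] j1 -0.80 j6 1.57
units: x 0.04 y 0.14 z 1.08 spin -0.00 ; j6 end ~1.66
```

View pics/f_top.png

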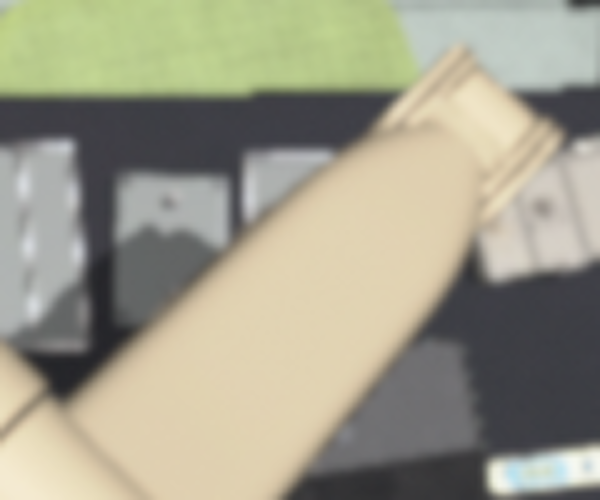

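>>> apply_moves:
  moves:
    - {"fingers": 0, "x": 0.04, "y": 0.07, "z": 0, "spin": 0}
    - {"fingers": 0, "x": 0, "y": 0.07, "z": 0.2, "spin": 0}
    - {"fingers": 0, "x": 0, "y": 0, "z": 0.2, "spin": 0}
    - {"fingers": 0, "x": 0, "y": 0, "z": 0.2, "spin": 0}
    - {"fingers": 0, "x": 0, "y": 0, "z": 0.2, "spin": 0}
    - {"fingers": 0, "x": 0, "y": 0, "z": 0.1, "spin": 0}
    - {"fingers": 0, "x": 0, "y": 0, "z": 0.1, "spin": 0}
    - {"fingers": 0, "x": 0, "y": 0, "z": 0.06, "spin": 0}
    - {"fingers": 0, "x": 0, "y": 0, "z": 0, "spin": 0}
    - {"fingers": 0, "x": 0, "y": 0, "z": 0, "spin": 0}

```text
time_s: 25.6
ee_pos: [0.4777, -0.4119, 0.0131]
tcp_rot: [0.922, -0.388, 0.0, 0.0]
wrist_force: [-0.2, 0.6, 0.5]
opening: 0.678
```

```bash
python3 -c "
from h import *
plan(.478,-.412,.012)
"
```

```text
t 25.60 pos [ 0.4777 -0.4119  0.0131] yaw -0.797 tilt 0.001 open 0.678 F [-0.2  0.6  0.5] j1 -0.81 j6 1.55
units: x 0.00 y -0.00 z 0.02 spin -0.00 ; j6 end ~1.66
```

Down 1 mm, open a little (to about 72 mm), and lift.

>>> apply_moves:
  moves:
    - {"fingers": 0, "x": 0, "y": 0, "z": 0.02, "spin": 0}
    - {"fingers": 0, "x": 0, "y": 0, "z": 0, "spin": 0}
    - {"fingers": -0.5, "x": 0, "y": 0, "z": 0, "spin": 0}
    - {"fingers": -0.6, "x": 0, "y": 0, "z": 0, "spin": 0}
    - {"fingers": -0.7, "x": 0, "y": 0, "z": 0, "spin": 0}
    - {"fingers": -0.7, "x": 0, "y": 0, "z": 0, "spin": 0}
    - {"fingers": -0.7, "x": 0, "y": 0, "z": -0.2, "spin": 0}
    - {"fingers": -0.7, "x": 0, "y": 0, "z": -0.4, "spin": 0}
    - {"fingers": -0.7, "x": 0, "y": 0, "z": -1, "spin": 0}
    - {"fingers": -0.7, "x": 0, "y": 0, "z": -1, "spin": 0}

```text
time_s: 26.85
ee_pos: [0.4776, -0.4118, 0.1445]
tcp_rot: [0.922, -0.388, 0.0, 0.0]
wrist_force: [0.6, -0.7, 0.7]
opening: 0.849
```

```bash
python3 -c "
from h import *
planc(.5675,.4177,.2,-.2,22)
"
```

```text
t 26.85 pos [ 0.4776 -0.4118  0.1445] yaw -0.797 open 0.849 F [ 0.6 -0.7  0.7]
22 rows each: x -0.293 y -0.712 z -0.050 spin -0.389; j6 end 2.40
```

>>> apply_moves:
  moves:
    - {"fingers": -1, "x": -0.32, "y": -0.78, "z": -0.3, "spin": -0.43}
    - {"fingers": -1, "x": -0.32, "y": -0.78, "z": -0.3, "spin": -0.43}
    - {"fingers": -1, "x": -0.32, "y": -0.78, "z": -0.3, "spin": -0.43}
    - {"fingers": -1, "x": -0.32, "y": -0.78, "z": -0.3, "spin": -0.43}
    - {"fingers": -1, "x": -0.32, "y": -0.78, "z": 0, "spin": -0.43}
    - {"fingers": -1, "x": -0.32, "y": -0.78, "z": 0, "spin": -0.43}
    - {"fingers": -1, "x": -0.32, "y": -0.78, "z": 0, "spin": -0.43}
    - {"fingers": -1, "x": -0.32, "y": -0.78, "z": 0, "spin": -0.43}
    - {"fingers": -1, "x": -0.32, "y": -0.78, "z": 0, "spin": -0.43}
    - {"fingers": -1, "x": -0.32, "y": -0.78, "z": 0, "spin": -0.43}

```text
time_s: 28.1
ee_pos: [0.5914, -0.0059, 0.2039]
tcp_rot: [0.969, -0.246, 0.001, -0.0]
wrist_force: [0.2, 0.5, -0.0]
opening: 1.001
```

>>> apply_moves:
  moves:
    - {"fingers": -1, "x": -0.32, "y": -0.78, "z": 0, "spin": -0.43}
    - {"fingers": -1, "x": -0.32, "y": -0.78, "z": 0, "spin": -0.43}
    - {"fingers": -1, "x": -0.32, "y": -0.78, "z": 0, "spin": -0.43}
    - {"fingers": -1, "x": -0.32, "y": -0.78, "z": 0, "spin": -0.43}
    - {"fingers": -1, "x": -0.32, "y": -0.78, "z": 0, "spin": -0.43}
    - {"fingers": -1, "x": -0.32, "y": -0.78, "z": 0, "spin": -0.43}
    - {"fingers": -1, "x": -0.32, "y": -0.78, "z": 0, "spin": -0.43}
    - {"fingers": -1, "x": -0.32, "y": -0.78, "z": 0, "spin": -0.43}
    - {"fingers": -1, "x": -0.32, "y": -0.78, "z": 0, "spin": -0.43}
    - {"fingers": -1, "x": -0.32, "y": -0.78, "z": 0, "spin": -0.43}

```text
time_s: 29.35
ee_pos: [0.5794, 0.4141, 0.2039]
tcp_rot: [0.995, -0.098, 0.001, -0.001]
wrist_force: [-0.2, 0.6, 0.3]
opening: 1.0
```

```bash
python3 -c "
from h import *
plan(.5675,.4177,.06)
im=ctrl.grab_frame('top')[:,:,::-1].copy()
cv2.imwrite('pics/g.png',cv2.resize(im[135:225,220:380],None,fx=5,fy=5,interpolation=cv2.INTER_CUBIC))
"
```

```text
t 29.35 pos [0.5794 0.4141 0.2039] yaw -0.196 tilt 0.002 open 1.000 F [-0.2  0.6  0.3] j1 0.53 j6 2.30
units: x -0.25 y -0.02 z 2.88 spin -0.00 ; j6 end ~2.40
```

View pics/g.png

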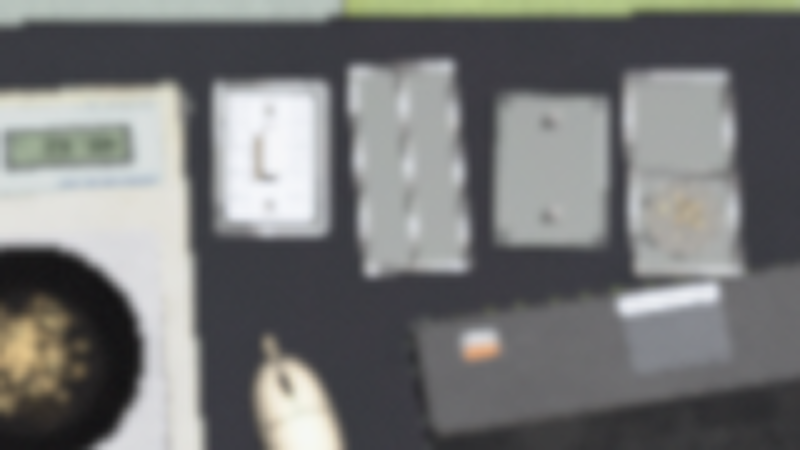

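Dish one lies flat in the near bay at crop (685,220). On to the second dish.

>>> apply_moves:
  moves:
    - {"fingers": -1, "x": -0.13, "y": 0, "z": 0.4, "spin": 0}
    - {"fingers": -1, "x": -0.1, "y": 0, "z": 0.5, "spin": 0}
    - {"fingers": -1, "x": 0, "y": 0, "z": 0.5, "spin": 0}
    - {"fingers": -1, "x": 0, "y": 0, "z": 0.5, "spin": 0}
    - {"fingers": -1, "x": 0, "y": 0, "z": 0.5, "spin": 0}
    - {"fingers": -1, "x": 0, "y": 0, "z": 0.4, "spin": 0}
    - {"fingers": -1, "x": 0, "y": 0, "z": 0.3, "spin": 0}
    - {"fingers": -1, "x": 0, "y": 0, "z": 0.2, "spin": 0}
    - {"fingers": -1, "x": 0, "y": 0, "z": 0, "spin": 0}
    - {"fingers": -1, "x": 0, "y": 0, "z": 0, "spin": 0}

```text
time_s: 30.65
ee_pos: [0.5687, 0.4152, 0.0376]
tcp_rot: [0.995, -0.098, 0.001, -0.0]
wrist_force: [0.1, -0.4, -0.0]
opening: 1.002
```

```bash
python3 -c "
from h import *
plan(.5675,.4177,.0085)
"
```

```text
t 30.65 pos [0.5687 0.4152 0.0376] yaw -0.197 tilt 0.001 open 1.002 F [ 0.1 -0.4 -0. ] j1 0.54 j6 2.31
units: x -0.03 y -0.05 z 0.58 spin -0.00 ; j6 end ~2.40
```

>>> apply_moves:
  moves:
    - {"fingers": -1, "x": -0.03, "y": -0.05, "z": 0, "spin": 0}
    - {"fingers": -0.85, "x": 0, "y": 0, "z": 0.2, "spin": 0}
    - {"fingers": -0.8, "x": 0, "y": 0, "z": 0.2, "spin": 0}
    - {"fingers": -0.75, "x": 0, "y": 0, "z": 0.18, "spin": 0}
    - {"fingers": -0.7, "x": 0, "y": 0, "z": 0, "spin": 0}
    - {"fingers": -0.6, "x": 0, "y": 0, "z": 0, "spin": 0}
    - {"fingers": -0.4, "x": 0, "y": 0, "z": 0, "spin": 0}
    - {"fingers": -0.2, "x": 0, "y": 0, "z": 0, "spin": 0}
    - {"fingers": 0, "x": 0, "y": 0, "z": 0, "spin": 0}
    - {"fingers": 0, "x": 0, "y": 0, "z": 0, "spin": 0}
  force: 25

```text
time_s: 31.9
ee_pos: [0.5677, 0.4179, 0.0087]
tcp_rot: [0.995, -0.098, 0.001, -0.0]
wrist_force: [0.7, 0.2, 4.6]
opening: 0.681
```

>>> apply_moves:
  moves:
    - {"fingers": 0, "x": 0, "y": 0, "z": 0, "spin": 0}
    - {"fingers": 0, "x": 0, "y": 0, "z": 0, "spin": 0}
    - {"fingers": 0, "x": 0, "y": 0, "z": -0.05, "spin": 0}
    - {"fingers": 0, "x": 0, "y": 0, "z": -0.1, "spin": 0}
    - {"fingers": 0, "x": 0, "y": 0, "z": -0.2, "spin": 0}
    - {"fingers": 0, "x": 0, "y": 0, "z": -0.4, "spin": 0}
    - {"fingers": 0, "x": 0, "y": 0, "z": -0.6, "spin": 0}
    - {"fingers": 0, "x": 0, "y": 0, "z": -0.7, "spin": 0}
    - {"fingers": 0, "x": 0, "y": 0, "z": -0.7, "spin": 0}
    - {"fingers": 0, "x": 0, "y": 0, "z": -0.7, "spin": 0}

```text
time_s: 33.15
ee_pos: [0.5673, 0.4177, 0.1833]
tcp_rot: [0.995, -0.098, 0.001, -0.001]
wrist_force: [0.1, -0.2, -0.9]
opening: 0.682
```

```bash
python3 -c "
from h import *
planc(.5578,-.412,.2,-.8,22)
im=ctrl.grab_frame('scene')[:,:,::-1].copy()
p=proj([.5675,.4177,.1],'scene').astype(int)
cv2.imwrite('pics/i_s.png',cv2.resize(im[p[1]-70:p[1]+70,p[0]-60:p[0]+60],None,fx=4,fy=4,interpolation=cv2.INTER_CUBIC))
"
```

```text
t 33.15 pos [0.5673 0.4177 0.1833] yaw -0.197 open 0.682 F [ 0.1 -0.2 -0.9]
22 rows each: x 0.358 y 0.677 z -0.015 spin 0.393; j6 end 1.73
```

View pics/i_s.png

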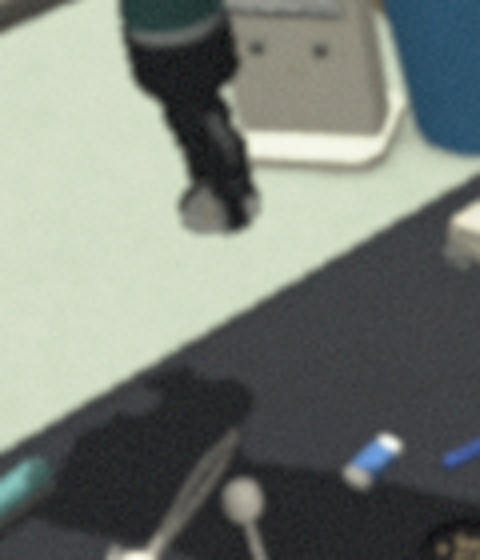

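The second dish is held level at crop (205,212). Carrying it over.

>>> apply_moves:
  moves:
    - {"fingers": 0, "x": 0.1, "y": 0.2, "z": -0.1, "spin": 0.2}
    - {"fingers": 0, "x": 0.2, "y": 0.4, "z": -0.1, "spin": 0.3}
    - {"fingers": 0, "x": 0.36, "y": 0.68, "z": 0, "spin": 0.4}
    - {"fingers": 0, "x": 0.36, "y": 0.68, "z": 0, "spin": 0.4}
    - {"fingers": 0, "x": 0.36, "y": 0.68, "z": 0, "spin": 0.4}
    - {"fingers": 0, "x": 0.36, "y": 0.68, "z": 0, "spin": 0.4}
    - {"fingers": 0, "x": 0.36, "y": 0.68, "z": 0, "spin": 0.4}
    - {"fingers": 0, "x": 0.36, "y": 0.68, "z": 0, "spin": 0.4}
    - {"fingers": 0, "x": 0.36, "y": 0.68, "z": 0, "spin": 0.4}
    - {"fingers": 0, "x": 0.36, "y": 0.68, "z": 0, "spin": 0.4}

```text
time_s: 34.45
ee_pos: [0.6223, 0.0788, 0.1888]
tcp_rot: [0.974, -0.227, -0.001, 0.001]
wrist_force: [-0.5, 0.7, -0.1]
opening: 0.68
```

>>> apply_moves:
  moves:
    - {"fingers": 0, "x": 0.36, "y": 0.68, "z": 0, "spin": 0.4}
    - {"fingers": 0, "x": 0.36, "y": 0.68, "z": 0, "spin": 0.4}
    - {"fingers": 0, "x": 0.36, "y": 0.68, "z": 0, "spin": 0.4}
    - {"fingers": 0, "x": 0.36, "y": 0.68, "z": 0, "spin": 0.4}
    - {"fingers": 0, "x": 0.36, "y": 0.68, "z": 0, "spin": 0.4}
    - {"fingers": 0, "x": 0.36, "y": 0.68, "z": 0, "spin": 0.4}
    - {"fingers": 0, "x": 0.36, "y": 0.68, "z": 0, "spin": 0.4}
    - {"fingers": 0, "x": 0.36, "y": 0.68, "z": 0, "spin": 0.4}
    - {"fingers": 0, "x": 0.36, "y": 0.68, "z": 0, "spin": 0.4}
    - {"fingers": 0, "x": 0.36, "y": 0.68, "z": 0, "spin": 0.4}

```text
time_s: 35.7
ee_pos: [0.5853, -0.3019, 0.1888]
tcp_rot: [0.933, -0.36, -0.002, -0.0]
wrist_force: [0.8, 0.1, -0.8]
opening: 0.68
```

```bash
python3 -c "
from h import *
planc(.5578,-.412,.06,-.8,4)
"
```

```text
t 35.70 pos [ 0.5853 -0.3019  0.1888] yaw -0.738 open 0.680 F [ 0.8  0.1 -0.8]
4 rows each: x 0.284 y 0.491 z 0.644 spin 0.224; j6 end 1.73
```

>>> apply_moves:
  moves:
    - {"fingers": 0, "x": 0.34, "y": 0.6, "z": 0.1, "spin": 0.2}
    - {"fingers": 0, "x": 0.3, "y": 0.5, "z": 0.2, "spin": 0.2}
    - {"fingers": 0, "x": 0.2, "y": 0.4, "z": 0.3, "spin": 0.2}
    - {"fingers": 0, "x": 0.15, "y": 0.3, "z": 0.4, "spin": 0.2}
    - {"fingers": 0, "x": 0.05, "y": 0.1, "z": 0.4, "spin": 0}
    - {"fingers": 0, "x": 0, "y": 0, "z": 0.4, "spin": 0}
    - {"fingers": 0, "x": 0, "y": 0, "z": 0.4, "spin": 0}
    - {"fingers": 0, "x": 0, "y": 0, "z": 0.3, "spin": 0}
    - {"fingers": 0, "x": 0, "y": 0, "z": 0, "spin": 0}
    - {"fingers": 0, "x": 0, "y": 0, "z": 0, "spin": 0}

```text
time_s: 36.95
ee_pos: [0.5613, -0.405, 0.066]
tcp_rot: [0.923, -0.385, 0.001, 0.0]
wrist_force: [0.7, -0.3, 0.1]
opening: 0.68
```

```bash
python3 -c "
from h import *
plan(.5578,-.412,.012)
"
```

```text
t 36.95 pos [ 0.5613 -0.405   0.066 ] yaw -0.790 tilt 0.001 open 0.680 F [ 0.7 -0.3  0.1] j1 -0.72 j6 1.64
units: x 0.05 y 0.15 z 1.08 spin -0.00 ; j6 end ~1.72
```

>>> apply_moves:
  moves:
    - {"fingers": 0, "x": 0.05, "y": 0.08, "z": 0, "spin": 0}
    - {"fingers": 0, "x": 0, "y": 0.07, "z": 0.2, "spin": 0}
    - {"fingers": 0, "x": 0, "y": 0, "z": 0.2, "spin": 0}
    - {"fingers": 0, "x": 0, "y": 0, "z": 0.2, "spin": 0}
    - {"fingers": 0, "x": 0, "y": 0, "z": 0.2, "spin": 0}
    - {"fingers": 0, "x": 0, "y": 0, "z": 0.1, "spin": 0}
    - {"fingers": 0, "x": 0, "y": 0, "z": 0.1, "spin": 0}
    - {"fingers": 0, "x": 0, "y": 0, "z": 0.06, "spin": 0}
    - {"fingers": 0, "x": 0, "y": 0, "z": 0.02, "spin": 0}
    - {"fingers": 0, "x": 0, "y": 0, "z": 0, "spin": 0}

```text
time_s: 38.2
ee_pos: [0.5572, -0.412, 0.0117]
tcp_rot: [0.923, -0.385, 0.0, 0.0]
wrist_force: [-0.2, 0.0, 0.8]
opening: 0.674
```

```bash
python3 -c "
from h import *
plan(.5578,-.412,.012)
"
```

```text
t 38.20 pos [ 0.5572 -0.412   0.0117] yaw -0.790 tilt 0.001 open 0.674 F [-0.2  0.   0.8] j1 -0.73 j6 1.63
units: x 0.01 y -0.01 z -0.01 spin -0.00 ; j6 end ~1.72
```

>>> apply_moves:
  moves:
    - {"fingers": -0.45, "x": 0, "y": 0, "z": 0, "spin": 0}
    - {"fingers": -0.5, "x": 0, "y": 0, "z": 0, "spin": 0}
    - {"fingers": -0.6, "x": 0, "y": 0, "z": 0, "spin": 0}
    - {"fingers": -0.7, "x": 0, "y": 0, "z": 0, "spin": 0}
    - {"fingers": -0.7, "x": 0, "y": 0, "z": 0, "spin": 0}
    - {"fingers": -0.7, "x": 0, "y": 0, "z": -0.2, "spin": 0}
    - {"fingers": -0.7, "x": 0, "y": 0, "z": -0.4, "spin": 0}
    - {"fingers": -0.7, "x": 0, "y": 0, "z": -0.8, "spin": 0}
    - {"fingers": -0.7, "x": 0, "y": 0, "z": -1, "spin": 0}
    - {"fingers": -0.7, "x": 0, "y": 0, "z": -1, "spin": 0}

```text
time_s: 39.45
ee_pos: [0.5573, -0.412, 0.1848]
tcp_rot: [0.923, -0.385, 0.001, 0.0]
wrist_force: [-1.2, -0.2, -0.1]
opening: 0.851
```

```bash
python3 -c "
from h import *
planc(.3725,.312,.2,-.155,20)
"
```

```text
t 39.45 pos [ 0.5573 -0.412   0.1848] yaw -0.790 open 0.851 F [-1.2 -0.2 -0.1]
20 rows each: x -0.503 y -0.570 z -0.015 spin -0.455; j6 end 2.42
```

>>> apply_moves:
  moves:
    - {"fingers": -1, "x": -0.5, "y": -0.57, "z": -0.1, "spin": -0.46}
    - {"fingers": -1, "x": -0.5, "y": -0.57, "z": -0.1, "spin": -0.46}
    - {"fingers": -1, "x": -0.5, "y": -0.57, "z": -0.1, "spin": -0.46}
    - {"fingers": -1, "x": -0.5, "y": -0.57, "z": -0.1, "spin": -0.46}
    - {"fingers": -1, "x": -0.5, "y": -0.57, "z": 0, "spin": -0.46}
    - {"fingers": -1, "x": -0.5, "y": -0.57, "z": 0, "spin": -0.46}
    - {"fingers": -1, "x": -0.5, "y": -0.57, "z": 0, "spin": -0.46}
    - {"fingers": -1, "x": -0.5, "y": -0.57, "z": 0, "spin": -0.46}
    - {"fingers": -1, "x": -0.5, "y": -0.57, "z": 0, "spin": -0.46}
    - {"fingers": -1, "x": -0.5, "y": -0.57, "z": 0, "spin": -0.46}

```text
time_s: 40.7
ee_pos: [0.5294, -0.0343, 0.2033]
tcp_rot: [0.973, -0.232, 0.001, -0.0]
wrist_force: [0.2, 0.7, -0.1]
opening: 0.999
```

>>> apply_moves:
  moves:
    - {"fingers": -1, "x": -0.5, "y": -0.57, "z": 0, "spin": -0.46}
    - {"fingers": -1, "x": -0.5, "y": -0.57, "z": 0, "spin": -0.46}
    - {"fingers": -1, "x": -0.5, "y": -0.57, "z": 0, "spin": -0.46}
    - {"fingers": -1, "x": -0.5, "y": -0.57, "z": 0, "spin": -0.46}
    - {"fingers": -1, "x": -0.5, "y": -0.57, "z": 0, "spin": -0.46}
    - {"fingers": -1, "x": -0.5, "y": -0.57, "z": 0, "spin": -0.46}
    - {"fingers": -1, "x": -0.5, "y": -0.57, "z": 0, "spin": -0.46}
    - {"fingers": -1, "x": -0.5, "y": -0.57, "z": 0, "spin": -0.46}
    - {"fingers": -1, "x": -0.5, "y": -0.57, "z": 0, "spin": -0.46}
    - {"fingers": -1, "x": -0.5, "y": -0.57, "z": 0, "spin": -0.46}

```text
time_s: 41.95
ee_pos: [0.3836, 0.3144, 0.2033]
tcp_rot: [0.997, -0.073, 0.001, -0.001]
wrist_force: [0.6, 0.5, -0.6]
opening: 0.999
```

```bash
python3 -c "
from h import *
planc(.3725,.312,.06,-.155,5)
im=ctrl.grab_frame('top')[:,:,::-1].copy()
cv2.imwrite('pics/k.png',cv2.resize(im[135:225,220:380],None,fx=5,fy=5,interpolation=cv2.INTER_CUBIC))
"
```

```text
t 41.95 pos [0.3836 0.3144 0.2033] yaw -0.147 open 0.999 F [ 0.6  0.5 -0.6]
5 rows each: x -0.042 y 0.016 z 0.573 spin 0.023; j6 end 2.42
```

View pics/k.png

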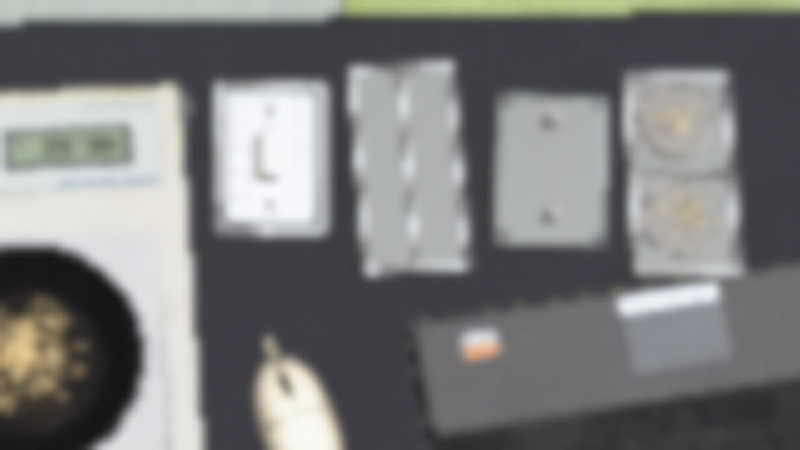

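Both dishes sit in their bays, at crop (677,124) and (685,215). Now for the pen.

>>> apply_moves:
  moves:
    - {"fingers": -1, "x": -0.1, "y": 0.04, "z": 0.4, "spin": 0.12}
    - {"fingers": -1, "x": -0.1, "y": 0.04, "z": 0.5, "spin": 0}
    - {"fingers": -1, "x": 0, "y": 0, "z": 0.5, "spin": 0}
    - {"fingers": -0.5, "x": 0, "y": 0, "z": 0.5, "spin": 0}
    - {"fingers": -0.3, "x": 0, "y": 0, "z": 0.5, "spin": 0}
    - {"fingers": -0.3, "x": 0, "y": 0, "z": 0.4, "spin": 0}
    - {"fingers": -0.3, "x": 0, "y": 0, "z": 0.3, "spin": 0}
    - {"fingers": -0.3, "x": 0, "y": 0, "z": 0, "spin": 0}
    - {"fingers": -0.3, "x": 0, "y": 0, "z": 0, "spin": 0}
    - {"fingers": -0.3, "x": 0, "y": 0, "z": 0, "spin": 0}

```text
time_s: 43.25
ee_pos: [0.374, 0.3111, 0.0473]
tcp_rot: [0.997, -0.078, 0.001, -0.001]
wrist_force: [0.4, 0.2, 0.1]
opening: 0.65
```

```bash
python3 -c "
from h import *
plan(.3725,.312,.0155,-.16)
im=ctrl.grab_frame('scene')[:,:,::-1].copy()
p=proj([.3725,.312,.01],'scene').astype(int)
cv2.imwrite('pics/l.png',cv2.resize(im[p[1]-50:p[1]+50,p[0]-60:p[0]+60],None,fx=5,fy=5,interpolation=cv2.INTER_CUBIC))
"
```

```text
t 43.25 pos [0.374  0.3111 0.0473] yaw -0.157 tilt 0.002 open 0.650 F [0.4 0.2 0.1] j1 0.56 j6 2.29
units: x -0.03 y -0.01 z 0.64 spin 0.05 ; j6 end ~2.43
```

View pics/l.png

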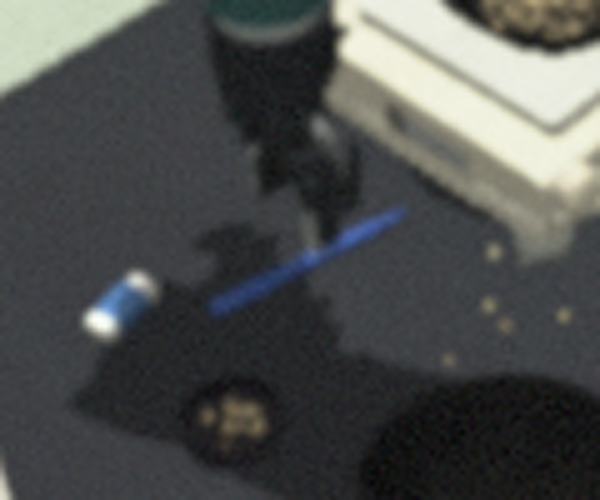

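The gripper stands over the pen's middle, crop (313,255). Descend and close.

>>> apply_moves:
  moves:
    - {"fingers": -0.3, "x": -0.03, "y": 0, "z": 0.2, "spin": 0}
    - {"fingers": -0.3, "x": 0, "y": 0, "z": 0.2, "spin": 0}
    - {"fingers": -0.3, "x": 0, "y": 0, "z": 0.2, "spin": 0}
    - {"fingers": -0.3, "x": 0, "y": 0, "z": 0.04, "spin": 0}
    - {"fingers": 0.2, "x": 0, "y": 0, "z": 0, "spin": 0}
    - {"fingers": 0.6, "x": 0, "y": 0, "z": 0, "spin": 0}
    - {"fingers": 1, "x": 0, "y": 0, "z": 0, "spin": 0}
    - {"fingers": 1, "x": 0, "y": 0, "z": 0, "spin": 0}
    - {"fingers": 1, "x": 0, "y": 0, "z": 0, "spin": 0}
    - {"fingers": 1, "x": 0, "y": 0, "z": 0, "spin": 0}
  force: 25

```text
time_s: 44.55
ee_pos: [0.3722, 0.311, 0.0147]
tcp_rot: [0.997, -0.078, 0.0, -0.0]
wrist_force: [-0.3, -0.2, 3.3]
opening: 0.09
```

```bash
python3 -c "
from h import *
plan(.3725,.312,.2,-.16)"
```

```text
t 44.55 pos [0.3722 0.311  0.0147] yaw -0.157 tilt 0.001 open 0.090 F [-0.3 -0.2  3.3] j1 0.56 j6 2.29
units: x 0.00 y -0.02 z -3.71 spin 0.05 ; j6 end ~2.43
```

>>> apply_moves:
  moves:
    - {"fingers": 1, "x": 0, "y": 0, "z": -0.05, "spin": 0}
    - {"fingers": 1, "x": 0, "y": 0, "z": -0.15, "spin": 0}
    - {"fingers": 1, "x": 0, "y": 0, "z": -0.4, "spin": 0}
    - {"fingers": 1, "x": 0, "y": 0, "z": -0.6, "spin": 0}
    - {"fingers": 1, "x": 0, "y": 0, "z": -0.6, "spin": 0}
    - {"fingers": 1, "x": 0, "y": 0, "z": -0.6, "spin": 0}
    - {"fingers": 1, "x": 0, "y": 0, "z": -0.6, "spin": 0}
    - {"fingers": 1, "x": 0, "y": 0, "z": -0.6, "spin": 0}
    - {"fingers": 1, "x": 0, "y": 0, "z": -0.4, "spin": 0}
    - {"fingers": 1, "x": 0, "y": 0, "z": 0, "spin": 0}

```text
time_s: 45.8
ee_pos: [0.3728, 0.3115, 0.2163]
tcp_rot: [0.997, -0.078, 0.002, -0.001]
wrist_force: [0.8, 0.1, -0.6]
opening: 0.093
```

```bash
python3 -c "
from h import *
planc(.5252,-.1775,.2,-1.53,22)
im=ctrl.grab_frame('scene')[:,:,::-1].copy()
p=proj([.3725,.312,.15],'scene').astype(int)
cv2.imwrite('pics/m.png',cv2.resize(im[p[1]-50:p[1]+50,p[0]-60:p[0]+60],None,fx=5,fy=5,interpolation=cv2.INTER_CUBIC))
"
```

```text
t 45.80 pos [0.3728 0.3115 0.2163] yaw -0.156 open 0.093 F [ 0.8  0.1 -0.6]
22 rows each: x 0.459 y 0.208 z 0.015 spin 0.894; j6 end 2.77
```

View pics/m.png

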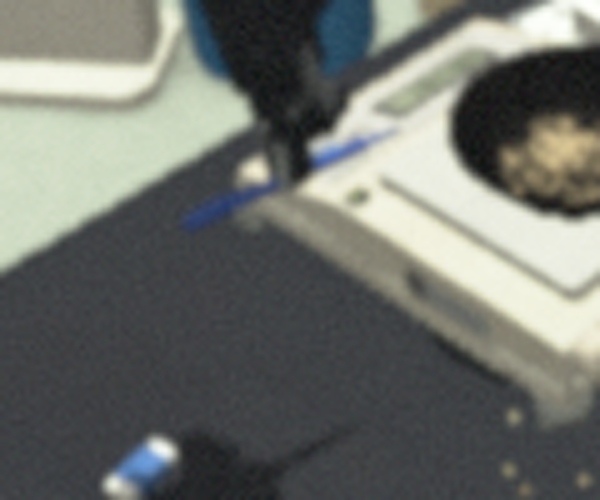

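The pen is held level at its middle, crop (285,180). I'll carry it to the writing tray, turning on the way.

>>> apply_moves:
  moves:
    - {"fingers": 1, "x": 0.46, "y": 0.21, "z": 0, "spin": 0.9}
    - {"fingers": 1, "x": 0.46, "y": 0.21, "z": 0, "spin": 0.9}
    - {"fingers": 1, "x": 0.46, "y": 0.21, "z": 0, "spin": 0.9}
    - {"fingers": 1, "x": 0.46, "y": 0.21, "z": 0, "spin": 0.9}
    - {"fingers": 1, "x": 0.46, "y": 0.21, "z": 0, "spin": 0.9}
    - {"fingers": 1, "x": 0.46, "y": 0.21, "z": 0, "spin": 0.9}
    - {"fingers": 1, "x": 0.46, "y": 0.21, "z": 0, "spin": 0.9}
    - {"fingers": 1, "x": 0.46, "y": 0.21, "z": 0, "spin": 0.9}
    - {"fingers": 1, "x": 0.46, "y": 0.21, "z": 0, "spin": 0.9}
    - {"fingers": 1, "x": 0.46, "y": 0.21, "z": 0, "spin": 0.9}

```text
time_s: 47.1
ee_pos: [0.5318, 0.1202, 0.2123]
tcp_rot: [0.924, -0.383, -0.001, 0.001]
wrist_force: [-0.2, 0.5, -1.1]
opening: 0.089
```

>>> apply_moves:
  moves:
    - {"fingers": 1, "x": 0.46, "y": 0.21, "z": 0, "spin": 0.9}
    - {"fingers": 1, "x": 0.46, "y": 0.21, "z": 0, "spin": 0.9}
    - {"fingers": 1, "x": 0.46, "y": 0.21, "z": 0, "spin": 0.9}
    - {"fingers": 1, "x": 0.46, "y": 0.21, "z": 0, "spin": 0.9}
    - {"fingers": 1, "x": 0.46, "y": 0.21, "z": 0, "spin": 0.9}
    - {"fingers": 1, "x": 0.46, "y": 0.21, "z": 0, "spin": 0.9}
    - {"fingers": 1, "x": 0.46, "y": 0.21, "z": 0, "spin": 0.9}
    - {"fingers": 1, "x": 0.46, "y": 0.21, "z": 0, "spin": 0.9}
    - {"fingers": 1, "x": 0.46, "y": 0.21, "z": 0, "spin": 0.9}
    - {"fingers": 1, "x": 0.46, "y": 0.21, "z": 0, "spin": 0.9}

```text
time_s: 48.35
ee_pos: [0.55, -0.1274, 0.2123]
tcp_rot: [0.76, -0.65, -0.002, 0.001]
wrist_force: [0.3, -1.4, -0.7]
opening: 0.09
```

```bash
python3 -c "
from h import *
planc(.5252,-.1775,.06,-1.53,4)"
```

```text
t 48.35 pos [ 0.55   -0.1274  0.2123] yaw -1.415 open 0.090 F [ 0.3 -1.4 -0.7]
4 rows each: x 0.237 y 0.148 z 0.761 spin 0.411; j6 end 2.77
```

>>> apply_moves:
  moves:
    - {"fingers": 1, "x": 0.24, "y": 0.14, "z": 0.2, "spin": 0.41}
    - {"fingers": 1, "x": 0.24, "y": 0.14, "z": 0.4, "spin": 0.41}
    - {"fingers": 1, "x": 0.23, "y": 0.14, "z": 0.5, "spin": 0.41}
    - {"fingers": 1, "x": 0.15, "y": 0.14, "z": 0.5, "spin": 0.35}
    - {"fingers": 1, "x": 0, "y": 0, "z": 0.5, "spin": 0}
    - {"fingers": 1, "x": 0, "y": 0, "z": 0.4, "spin": 0}
    - {"fingers": 1, "x": 0, "y": 0, "z": 0.3, "spin": 0}
    - {"fingers": 1, "x": 0, "y": 0, "z": 0.2, "spin": 0}
    - {"fingers": 1, "x": 0, "y": 0, "z": 0, "spin": 0}
    - {"fingers": 1, "x": 0, "y": 0, "z": 0, "spin": 0}

```text
time_s: 49.6
ee_pos: [0.5292, -0.1731, 0.0649]
tcp_rot: [0.724, -0.69, 0.001, -0.0]
wrist_force: [0.8, 0.4, -0.3]
opening: 0.091
```

```bash
python3 -c "
from h import *
plan(.5252,-.1775,.018,-1.53)
im=ctrl.grab_frame('scene')[:,:,::-1].copy()
p=proj([.5252,-.1775,.05],'scene').astype(int)
cv2.imwrite('pics/n.png',cv2.resize(im[p[1]-50:p[1]+50,p[0]-60:p[0]+60],None,fx=5,fy=5,interpolation=cv2.INTER_CUBIC))"
```

```text
t 49.60 pos [ 0.5292 -0.1731  0.0649] yaw -1.523 tilt 0.001 open 0.091 F [ 0.8  0.4 -0.3] j1 -0.43 j6 2.66
units: x 0.09 y 0.08 z 0.94 spin 0.10 ; j6 end ~2.77
```

View pics/n.png

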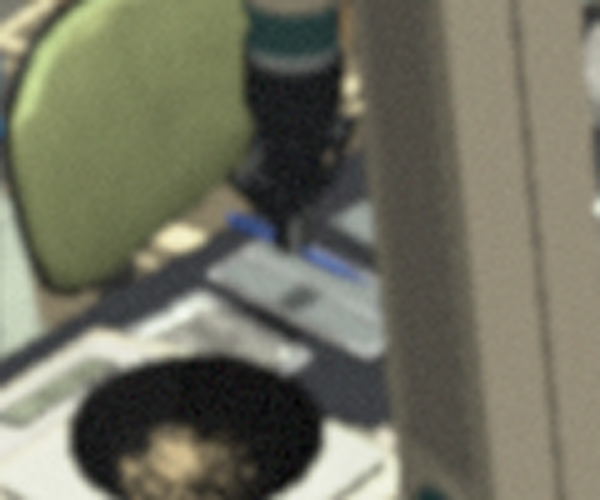

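The pen is parallel to the tray and about 50 mm above it, crop (290,245). Lower it.

>>> apply_moves:
  moves:
    - {"fingers": 1, "x": 0.09, "y": 0.08, "z": 0, "spin": 0.1}
    - {"fingers": 1, "x": 0, "y": 0, "z": 0.2, "spin": 0}
    - {"fingers": 1, "x": 0, "y": 0, "z": 0.2, "spin": 0}
    - {"fingers": 1, "x": 0, "y": 0, "z": 0.2, "spin": 0}
    - {"fingers": 1, "x": 0, "y": 0, "z": 0.16, "spin": 0}
    - {"fingers": 1, "x": 0, "y": 0, "z": 0.1, "spin": 0}
    - {"fingers": 1, "x": 0, "y": 0, "z": 0.06, "spin": 0}
    - {"fingers": 1, "x": 0, "y": 0, "z": 0, "spin": 0}
    - {"fingers": 1, "x": 0, "y": 0, "z": 0, "spin": 0}
    - {"fingers": 1, "x": 0, "y": 0, "z": 0, "spin": 0}

```text
time_s: 50.9
ee_pos: [0.525, -0.1776, 0.0186]
tcp_rot: [0.721, -0.693, 0.0, -0.0]
wrist_force: [0.0, -0.2, -0.9]
opening: 0.091
```

```bash
python3 -c "
from h import *
plan(.5252,-.1775,.018,-1.53)"
```

```text
t 50.90 pos [ 0.525  -0.1776  0.0186] yaw -1.530 tilt 0.001 open 0.091 F [ 0.  -0.2 -0.9] j1 -0.44 j6 2.66
units: x -0.00 y -0.00 z 0.01 spin -0.01 ; j6 end ~2.77
```

>>> apply_moves:
  moves:
    - {"fingers": 1, "x": 0, "y": 0, "z": 0.02, "spin": 0}
    - {"fingers": 0.7, "x": 0, "y": 0, "z": 0, "spin": 0}
    - {"fingers": 0.6, "x": 0, "y": 0, "z": 0, "spin": 0}
    - {"fingers": 0.5, "x": 0, "y": 0, "z": 0, "spin": 0}
    - {"fingers": 0.5, "x": 0, "y": 0, "z": 0, "spin": 0}
    - {"fingers": 0.5, "x": 0, "y": 0, "z": -0.2, "spin": 0}
    - {"fingers": 0.5, "x": 0, "y": 0, "z": -0.5, "spin": 0}
    - {"fingers": 0.5, "x": 0, "y": 0, "z": -0.9, "spin": 0}
    - {"fingers": 0.5, "x": 0, "y": 0, "z": -1, "spin": 0}
    - {"fingers": 0.5, "x": 0, "y": 0, "z": -1, "spin": 0}

```text
time_s: 52.15
ee_pos: [0.5246, -0.1774, 0.1996]
tcp_rot: [0.721, -0.693, 0.0, -0.0]
wrist_force: [1.2, -0.2, -0.5]
opening: 0.247
```

Run:
```python
from h import *
for n,roi in(("top",(130,185,157,206)),("scene",(155,250,186,276))):
    a=ctrl.grab_frame(n)[:,:,::-1].copy();cv2.imwrite(f"pics/o_{n}.png",a);h=cv2.cvtColor(a,cv2.COLOR_BGR2HSV)
    for nm,m,z in(("white/blue",h[...,2]>130,.009),("blue",(h[...,0]>95)&(h[...,0]<130)&(h[...,1]>100)&(h[...,2]>80),.009)):
        m=m.astype(np.uint8)*255
        [print(n,nm,*o) for o in comps(m,roi,n,z,8)]
planc(.4255,.415,.2,.14,22)
planc(.4255,.415,.2,.14-np.pi,22)
```

```text
top white/blue [425.4 415.9] [23.5 50.6] 1.775 [143.7 196.2]
top blue [425.8 416.4] [19.1 23.9] 0.017 [143.8 196. ]
scene white/blue [426.  414.7] [23.8 50.4] 1.805 [170.3 268.5]
scene blue [422.3 413.3] [18.  30.6] 3.082 [171.3 268.4]
t 52.25 pos [ 0.529  -0.1795  0.205 ] yaw -1.530 open 0.249 F [ 0.7 -0.7 -0.4]
22 rows each: x -0.471 y -0.400 z 0.005 spin -1.088; j6 end 2.20
t 52.25 pos [ 0.529  -0.1795  0.205 ] yaw -1.530 open 0.249 F [ 0.7 -0.7 -0.4]
22 rows each: x -0.389 y 0.459 z 0.005 spin 0.958; j6 end 5.34
```

```bash
python3 -c "
from h import *
planc(.4255,.415,.2,.2,26)
im=cv2.imread('pics/o_top.png');cv2.imwrite('pics/o_z.png',cv2.resize(im[135:225,220:380],None,fx=5,fy=5,interpolation=cv2.INTER_CUBIC))"
```

```text
t 52.25 pos [ 0.529  -0.1795  0.205 ] yaw -1.530 open 0.249 F [ 0.7 -0.7 -0.4]
26 rows each: x -0.392 y -0.353 z 0.004 spin -0.953; j6 end 2.14
```

View pics/o_z.png

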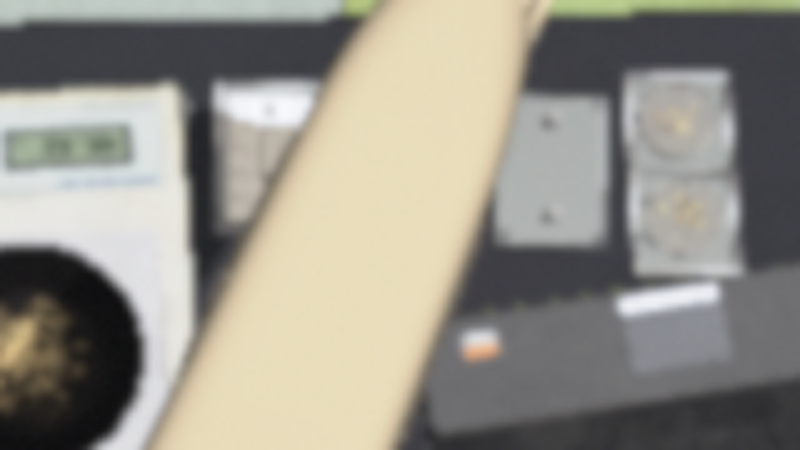

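The arm still hides the writing tray here, so I'll check the pen once it has moved away. Heading to the eraser.

>>> apply_moves:
  moves:
    - {"fingers": 0, "x": -0.39, "y": -0.35, "z": 0, "spin": -0.95}
    - {"fingers": 0, "x": -0.39, "y": -0.35, "z": 0, "spin": -0.95}
    - {"fingers": 0, "x": -0.39, "y": -0.35, "z": 0, "spin": -0.95}
    - {"fingers": 0, "x": -0.39, "y": -0.35, "z": 0, "spin": -0.95}
    - {"fingers": 0, "x": -0.39, "y": -0.35, "z": 0, "spin": -0.95}
    - {"fingers": 0, "x": -0.39, "y": -0.35, "z": 0, "spin": -0.95}
    - {"fingers": 0, "x": -0.39, "y": -0.35, "z": 0, "spin": -0.95}
    - {"fingers": 0, "x": -0.39, "y": -0.35, "z": 0, "spin": -0.95}
    - {"fingers": 0, "x": -0.39, "y": -0.35, "z": 0, "spin": -0.95}
    - {"fingers": 0, "x": -0.39, "y": -0.35, "z": 0, "spin": -0.95}

```text
time_s: 53.5
ee_pos: [0.6231, 0.0611, 0.1972]
tcp_rot: [0.908, -0.419, -0.0, 0.0]
wrist_force: [0.4, 0.0, -0.5]
opening: 0.5
```

>>> apply_moves:
  moves:
    - {"fingers": 0, "x": -0.39, "y": -0.35, "z": 0, "spin": -0.95}
    - {"fingers": 0, "x": -0.39, "y": -0.35, "z": 0, "spin": -0.95}
    - {"fingers": 0, "x": -0.39, "y": -0.35, "z": 0, "spin": -0.95}
    - {"fingers": 0, "x": -0.39, "y": -0.35, "z": 0, "spin": -0.95}
    - {"fingers": 0, "x": -0.39, "y": -0.35, "z": 0, "spin": -0.95}
    - {"fingers": 0, "x": -0.39, "y": -0.35, "z": 0, "spin": -0.95}
    - {"fingers": 0, "x": -0.39, "y": -0.35, "z": 0, "spin": -0.95}
    - {"fingers": 0, "x": -0.39, "y": -0.35, "z": 0, "spin": -0.95}
    - {"fingers": 0, "x": -0.39, "y": -0.35, "z": 0, "spin": -0.95}
    - {"fingers": 0, "x": -0.39, "y": -0.35, "z": 0, "spin": -0.95}

```text
time_s: 54.75
ee_pos: [0.5538, 0.3088, 0.1972]
tcp_rot: [0.995, -0.101, -0.0, 0.0]
wrist_force: [0.9, -0.5, -0.4]
opening: 0.504
```

```bash
python3 -c "
from h import *
planc(.4255,.415,.05,.2,6)
im=ctrl.grab_frame('top')[:,:,::-1].copy()
cv2.imwrite('pics/q.png',cv2.resize(im[135:225,220:380],None,fx=5,fy=5,interpolation=cv2.INTER_CUBIC))
h=cv2.cvtColor(im,cv2.COLOR_BGR2HSV)
m=((h[...,0]>95)&(h[...,0]<130)&(h[...,1]>90)&(h[...,2]>60)).astype(np.uint8)*255
[print(*o) for o in comps(m,(288,144,316,192),'top',.011,6)]"
```

```text
t 54.75 pos [0.5538 0.3088 0.1972] yaw -0.202 open 0.504 F [ 0.9 -0.5 -0.4]
6 rows each: x -0.431 y -0.356 z 0.491 spin -0.959; j6 end 2.14
[ 533.4 -175.9] [  6.3 112.8] 0.035 [296. 166.]
```

View pics/q.png

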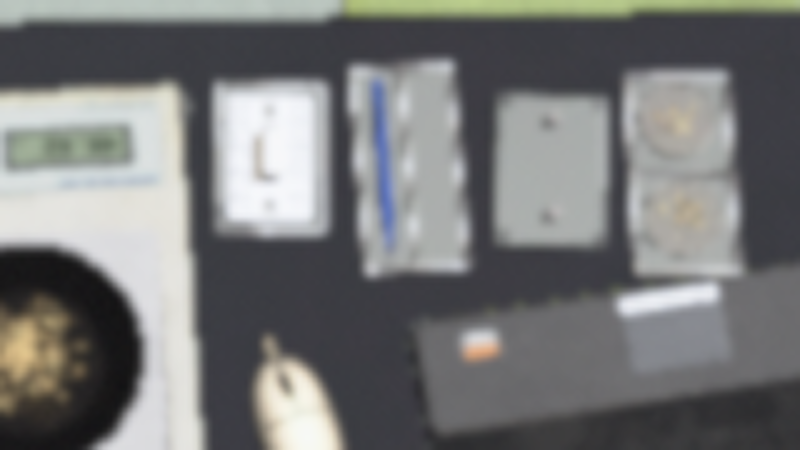

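The pen lies centred in the left lane, running from crop (377,80) to (390,250). Continue to the eraser.

>>> apply_moves:
  moves:
    - {"fingers": 0, "x": -0.43, "y": -0.35, "z": 0, "spin": -0.96}
    - {"fingers": 0, "x": -0.43, "y": -0.35, "z": 0.1, "spin": -0.96}
    - {"fingers": 0, "x": -0.43, "y": -0.35, "z": 0.3, "spin": -0.96}
    - {"fingers": 0, "x": -0.43, "y": -0.35, "z": 0.4, "spin": -0.96}
    - {"fingers": 0, "x": -0.43, "y": -0.35, "z": 0.5, "spin": -0.96}
    - {"fingers": 0, "x": -0.3, "y": -0.27, "z": 0.5, "spin": -0.96}
    - {"fingers": 0, "x": 0, "y": 0, "z": 0.5, "spin": 0}
    - {"fingers": 0, "x": 0, "y": 0, "z": 0.4, "spin": 0}
    - {"fingers": 0, "x": 0, "y": 0, "z": 0.2, "spin": 0}
    - {"fingers": 0, "x": 0, "y": 0, "z": 0, "spin": 0}

```text
time_s: 56.05
ee_pos: [0.4367, 0.4134, 0.0517]
tcp_rot: [0.995, 0.099, -0.001, 0.0]
wrist_force: [-0.4, 0.2, -1.1]
opening: 0.499
```

```bash
python3 -c "
from h import *
plan(.4255,.415,.0145,.2)
im=ctrl.grab_frame('scene')[:,:,::-1].copy()
p=proj([.4255,.415,.01],'scene').astype(int)
cv2.imwrite('pics/r.png',cv2.resize(im[p[1]-50:p[1]+50,p[0]-60:p[0]+60],None,fx=5,fy=5,interpolation=cv2.INTER_CUBIC))"
```

```text
t 56.05 pos [0.4367 0.4134 0.0517] yaw 0.198 tilt 0.002 open 0.499 F [-0.4  0.2 -1.1] j1 0.65 j6 2.02
units: x -0.21 y -0.08 z 0.74 spin -0.03 ; j6 end ~2.14
```

View pics/r.png

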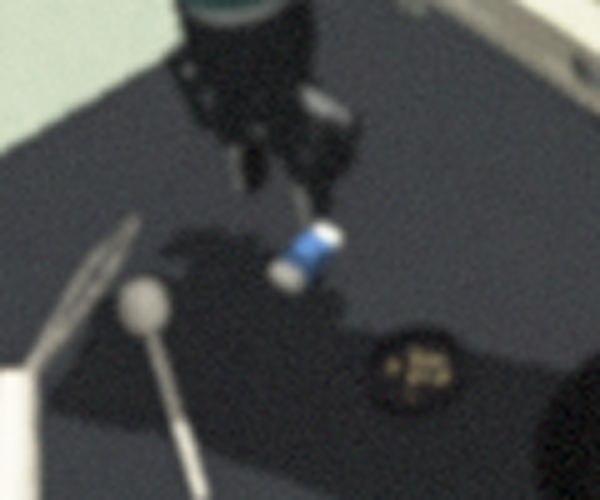

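The eraser lies at crop (308,255), just under the fingers and about 11 mm off along tool x. Correct that, descend and close.

>>> apply_moves:
  moves:
    - {"fingers": 0, "x": -0.11, "y": -0.08, "z": 0, "spin": 0}
    - {"fingers": 0, "x": -0.1, "y": 0, "z": 0, "spin": 0}
    - {"fingers": 0, "x": 0, "y": 0, "z": 0.25, "spin": 0}
    - {"fingers": 0, "x": 0, "y": 0, "z": 0.25, "spin": 0}
    - {"fingers": 0, "x": 0, "y": 0, "z": 0.24, "spin": 0}
    - {"fingers": 0.3, "x": 0, "y": 0, "z": 0, "spin": 0}
    - {"fingers": 0.6, "x": 0, "y": 0, "z": 0, "spin": 0}
    - {"fingers": 1, "x": 0, "y": 0, "z": 0, "spin": 0}
    - {"fingers": 1, "x": 0, "y": 0, "z": 0, "spin": 0}
    - {"fingers": 1, "x": 0, "y": 0, "z": 0, "spin": 0}
  force: 25

```text
time_s: 57.35
ee_pos: [0.4262, 0.4159, 0.0156]
tcp_rot: [0.995, 0.099, 0.0, -0.0]
wrist_force: [0.6, -0.2, -0.6]
opening: 0.2
```

>>> apply_moves:
  moves:
    - {"fingers": 1, "x": 0, "y": 0, "z": 0, "spin": 0}
    - {"fingers": 1, "x": 0, "y": 0, "z": -0.05, "spin": 0}
    - {"fingers": 1, "x": 0, "y": 0, "z": -0.15, "spin": 0}
    - {"fingers": 1, "x": 0, "y": 0, "z": -0.4, "spin": 0}
    - {"fingers": 1, "x": 0, "y": 0, "z": -0.6, "spin": 0}
    - {"fingers": 1, "x": 0, "y": 0, "z": -0.6, "spin": 0}
    - {"fingers": 1, "x": 0, "y": 0, "z": -0.6, "spin": 0}
    - {"fingers": 1, "x": 0, "y": 0, "z": -0.6, "spin": 0}
    - {"fingers": 1, "x": 0, "y": 0, "z": -0.6, "spin": 0}
    - {"fingers": 1, "x": 0, "y": 0, "z": -0.2, "spin": 0}

```text
time_s: 58.6
ee_pos: [0.4272, 0.4167, 0.2082]
tcp_rot: [0.995, 0.099, 0.002, -0.001]
wrist_force: [0.4, -0.5, 0.0]
opening: 0.2
```

```bash
python3 -c "
from h import *
planc(.5268,-.2165,.2,-1.53,26)
im=ctrl.grab_frame('scene')[:,:,::-1].copy()
p=proj([.4255,.415,.15],'scene').astype(int)
cv2.imwrite('pics/s.png',cv2.resize(im[p[1]-50:p[1]+50,p[0]-60:p[0]+60],None,fx=5,fy=5,interpolation=cv2.INTER_CUBIC))"
```

```text
t 58.60 pos [0.4272 0.4167 0.2082] yaw 0.198 open 0.200 F [ 0.4 -0.5  0. ]
26 rows each: x 0.410 y 0.381 z 0.006 spin 0.952; j6 end 2.71
```

View pics/s.png

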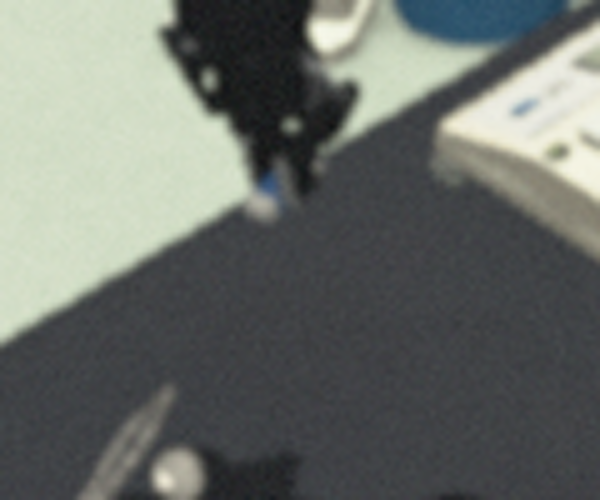

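The eraser is lifted, shown at crop (268,190). Carry it to the other lane.

>>> apply_moves:
  moves:
    - {"fingers": 1, "x": 0.41, "y": 0.38, "z": 0, "spin": 0.95}
    - {"fingers": 1, "x": 0.41, "y": 0.38, "z": 0, "spin": 0.95}
    - {"fingers": 1, "x": 0.41, "y": 0.38, "z": 0, "spin": 0.95}
    - {"fingers": 1, "x": 0.41, "y": 0.38, "z": 0, "spin": 0.95}
    - {"fingers": 1, "x": 0.41, "y": 0.38, "z": 0, "spin": 0.95}
    - {"fingers": 1, "x": 0.41, "y": 0.38, "z": 0, "spin": 0.95}
    - {"fingers": 1, "x": 0.41, "y": 0.38, "z": 0, "spin": 0.95}
    - {"fingers": 1, "x": 0.41, "y": 0.38, "z": 0, "spin": 0.95}
    - {"fingers": 1, "x": 0.41, "y": 0.38, "z": 0, "spin": 0.95}
    - {"fingers": 1, "x": 0.41, "y": 0.38, "z": 0, "spin": 0.95}

```text
time_s: 59.9
ee_pos: [0.6072, 0.2089, 0.2035]
tcp_rot: [0.973, -0.232, -0.001, 0.001]
wrist_force: [-1.1, 0.1, -0.4]
opening: 0.198
```

>>> apply_moves:
  moves:
    - {"fingers": 1, "x": 0.41, "y": 0.38, "z": 0, "spin": 0.95}
    - {"fingers": 1, "x": 0.41, "y": 0.38, "z": 0, "spin": 0.95}
    - {"fingers": 1, "x": 0.41, "y": 0.38, "z": 0, "spin": 0.95}
    - {"fingers": 1, "x": 0.41, "y": 0.38, "z": 0, "spin": 0.95}
    - {"fingers": 1, "x": 0.41, "y": 0.38, "z": 0, "spin": 0.95}
    - {"fingers": 1, "x": 0.41, "y": 0.38, "z": 0, "spin": 0.95}
    - {"fingers": 1, "x": 0.41, "y": 0.38, "z": 0, "spin": 0.95}
    - {"fingers": 1, "x": 0.41, "y": 0.38, "z": 0, "spin": 0.95}
    - {"fingers": 1, "x": 0.41, "y": 0.38, "z": 0, "spin": 0.95}
    - {"fingers": 1, "x": 0.41, "y": 0.38, "z": 0, "spin": 0.95}

```text
time_s: 61.15
ee_pos: [0.623, -0.0647, 0.2036]
tcp_rot: [0.844, -0.536, -0.001, 0.0]
wrist_force: [0.5, -0.2, -0.3]
opening: 0.199
```

```bash
python3 -c "
from h import *
planc(.5268,-.2165,.06,-1.53,6)"
```

```text
t 61.15 pos [ 0.623  -0.0647  0.2036] yaw -1.131 open 0.199 F [ 0.5 -0.2 -0.3]
6 rows each: x 0.418 y 0.435 z 0.479 spin 0.954; j6 end 2.71
```

>>> apply_moves:
  moves:
    - {"fingers": 1, "x": 0.42, "y": 0.43, "z": 0, "spin": 0.95}
    - {"fingers": 1, "x": 0.42, "y": 0.43, "z": 0.2, "spin": 0.95}
    - {"fingers": 1, "x": 0.42, "y": 0.43, "z": 0.3, "spin": 0.95}
    - {"fingers": 1, "x": 0.42, "y": 0.43, "z": 0.4, "spin": 0.95}
    - {"fingers": 1, "x": 0.42, "y": 0.43, "z": 0.5, "spin": 0.95}
    - {"fingers": 1, "x": 0.3, "y": 0.36, "z": 0.5, "spin": 0.95}
    - {"fingers": 1, "x": 0, "y": 0, "z": 0.5, "spin": 0}
    - {"fingers": 1, "x": 0, "y": 0, "z": 0.3, "spin": 0}
    - {"fingers": 1, "x": 0, "y": 0, "z": 0.1, "spin": 0}
    - {"fingers": 1, "x": 0, "y": 0, "z": 0, "spin": 0}

```text
time_s: 62.4
ee_pos: [0.538, -0.2129, 0.0653]
tcp_rot: [0.723, -0.691, -0.0, 0.0]
wrist_force: [1.8, -0.1, 0.2]
opening: 0.199
```

```bash
python3 -c "
from h import *
plan(.5268,-.2165,.0195,-1.53)
im=ctrl.grab_frame('scene')[:,:,::-1].copy()
p=proj([.5252,-.2,.05],'scene').astype(int)
cv2.imwrite('pics/u.png',cv2.resize(im[p[1]-50:p[1]+50,p[0]-60:p[0]+60],None,fx=5,fy=5,interpolation=cv2.INTER_CUBIC))"
```

```text
t 62.40 pos [ 0.538  -0.2129  0.0653] yaw -1.526 tilt 0.000 open 0.199 F [ 1.8 -0.1  0.2] j1 -0.49 j6 2.61
units: x 0.06 y 0.23 z 0.92 spin 0.06 ; j6 end ~2.71
```

View pics/u.png

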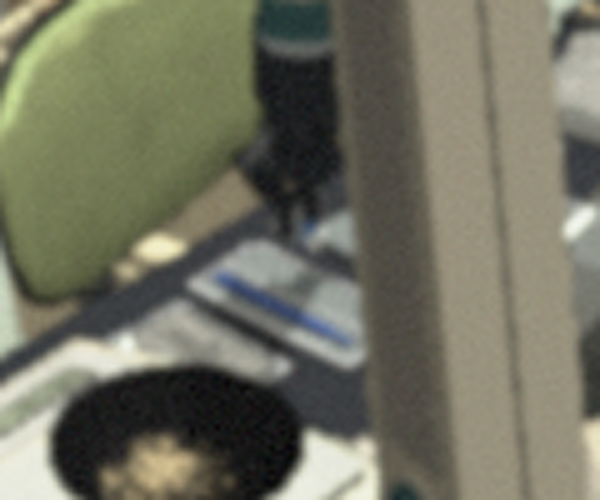

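The eraser hangs above the right lane and the pen is undisturbed, crop (285,310). Lower it, with only a small opening at release so the fingers stay off the pen.

>>> apply_moves:
  moves:
    - {"fingers": 1, "x": 0.06, "y": 0.12, "z": 0, "spin": 0.06}
    - {"fingers": 1, "x": 0, "y": 0.11, "z": 0.2, "spin": 0}
    - {"fingers": 1, "x": 0, "y": 0, "z": 0.2, "spin": 0}
    - {"fingers": 1, "x": 0, "y": 0, "z": 0.2, "spin": 0}
    - {"fingers": 1, "x": 0, "y": 0, "z": 0.15, "spin": 0}
    - {"fingers": 1, "x": 0, "y": 0, "z": 0.1, "spin": 0}
    - {"fingers": 1, "x": 0, "y": 0, "z": 0.06, "spin": 0}
    - {"fingers": 1, "x": 0, "y": 0, "z": 0, "spin": 0}
    - {"fingers": 1, "x": 0, "y": 0, "z": 0, "spin": 0}
    - {"fingers": 1, "x": 0, "y": 0, "z": 0, "spin": 0}

```text
time_s: 63.7
ee_pos: [0.5267, -0.2168, 0.0201]
tcp_rot: [0.721, -0.693, 0.0, -0.0]
wrist_force: [-0.1, 0.2, -0.4]
opening: 0.195
```

```bash
python3 -c "
from h import *
plan(.5268,-.2165,.0190,-1.53)"
```

```text
t 63.70 pos [ 0.5267 -0.2168  0.0201] yaw -1.530 tilt 0.001 open 0.195 F [-0.1  0.2 -0.4] j1 -0.50 j6 2.60
units: x -0.01 y -0.00 z 0.02 spin -0.01 ; j6 end ~2.71
```

>>> apply_moves:
  moves:
    - {"fingers": 1, "x": 0, "y": 0, "z": 0.03, "spin": 0}
    - {"fingers": 1, "x": 0, "y": 0, "z": 0, "spin": 0}
    - {"fingers": 0.5, "x": 0, "y": 0, "z": 0, "spin": 0}
    - {"fingers": 0.4, "x": 0, "y": 0, "z": 0, "spin": 0}
    - {"fingers": 0.35, "x": 0, "y": 0, "z": 0, "spin": 0}
    - {"fingers": 0.35, "x": 0, "y": 0, "z": 0, "spin": 0}
    - {"fingers": 0.35, "x": 0, "y": 0, "z": -0.2, "spin": 0}
    - {"fingers": 0.35, "x": 0, "y": 0, "z": -0.5, "spin": 0}
    - {"fingers": 0.35, "x": 0, "y": 0, "z": -1, "spin": 0}
    - {"fingers": 0.35, "x": 0, "y": 0, "z": -1, "spin": 0}

```text
time_s: 64.95
ee_pos: [0.5261, -0.2164, 0.1551]
tcp_rot: [0.721, -0.693, -0.0, 0.0]
wrist_force: [0.5, -0.8, -0.5]
opening: 0.323
```

>>> apply_moves:
  moves:
    - {"fingers": 0, "x": -0.8, "y": 0, "z": -0.5, "spin": -0.5}
    - {"fingers": 0, "x": -0.8, "y": 0, "z": -0.5, "spin": -0.5}
    - {"fingers": 0, "x": -0.8, "y": 0, "z": 0, "spin": -0.5}
    - {"fingers": 0, "x": -0.8, "y": 0, "z": 0, "spin": -0.5}
    - {"fingers": 0, "x": -0.8, "y": 0, "z": 0, "spin": -0.5}
    - {"fingers": 0, "x": -0.8, "y": 0, "z": 0, "spin": -0.5}
    - {"fingers": 0, "x": -0.8, "y": 0, "z": 0, "spin": -0.5}
    - {"fingers": 0, "x": -0.8, "y": 0, "z": 0, "spin": -0.5}
    - {"fingers": 0, "x": -0.8, "y": 0, "z": 0, "spin": -0.5}
    - {"fingers": 0, "x": 0, "y": 0, "z": 0, "spin": 0}

```text
time_s: 66.2
ee_pos: [0.4613, 0.138, 0.204]
tcp_rot: [0.822, -0.57, 0.0, -0.0]
wrist_force: [-0.2, 0.2, -0.7]
opening: 0.499
```

Run:
```python
from h import *
plan(.5,.2,.3)
for n in("top","scene"):
    im=ctrl.grab_frame(n)[:,:,::-1].copy();cv2.imwrite(f'pics/v_{n}.png',im)
    if n=="top":
        cv2.imwrite('pics/v.png',cv2.resize(im[135:225,220:380],None,fx=5,fy=5,interpolation=cv2.INTER_CUBIC))
        h=cv2.cvtColor(im,cv2.COLOR_BGR2HSV)
        m=((h[...,0]>95)&(h[...,0]<130)&(h[...,1]>90)&(h[...,2]>60)).astype(np.uint8)*255
        [print("blue",*o) for o in comps(m,(288,144,316,192),'top',.013,6)]
    else: cv2.imwrite('pics/v_s.png',cv2.resize(im[110:210,220:380],None,fx=5,fy=5,interpolation=cv2.INTER_CUBIC))
```

```text
t 66.20 pos [0.4613 0.138  0.204 ] yaw -1.212 tilt 0.001 open 0.499 F [-0.2  0.2 -0.7] j1 0.16 j6 2.94
units: x -0.89 y -1.16 z -1.92 spin -0.00 ; j6 end ~3.16
blue [ 529.9 -214.7] [15.7 20.3] 3.098 [306.  166.5]
blue [ 532.9 -175.7] [  6.3 112.7] 0.035 [296. 166.]
```

View pics/v.png

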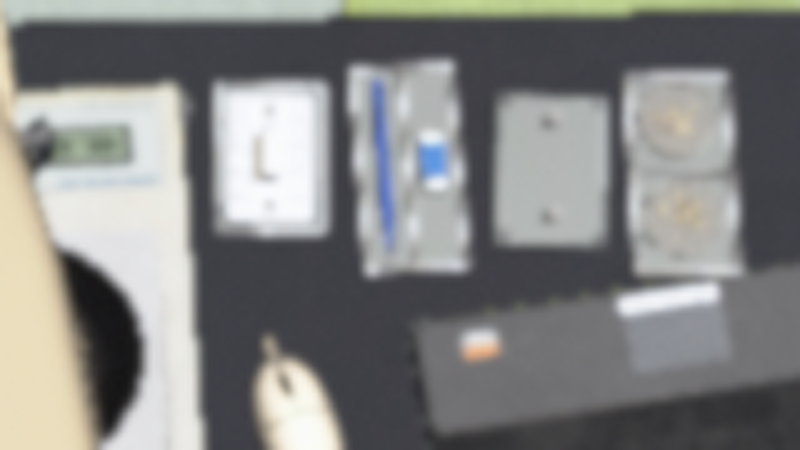

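View pics/v_s.png

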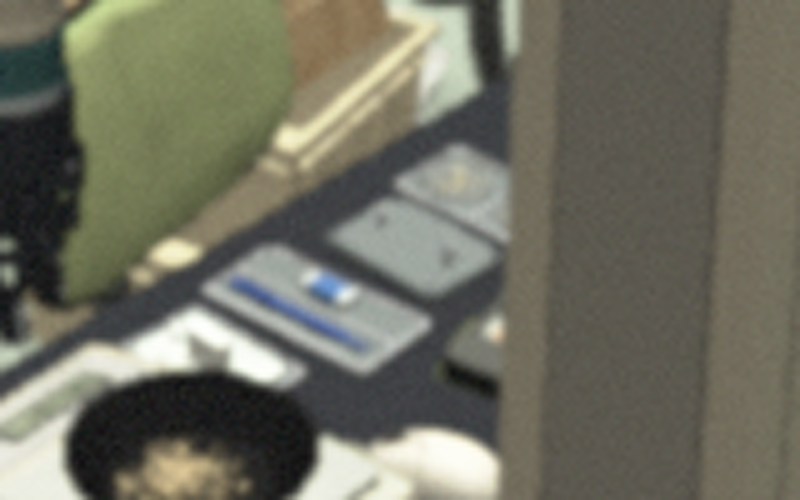

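Both views show everything in place: the plate at crop (272,160), the pen and eraser one per lane, and the dishes one per bay. The gripper is clear of everything, so I'm handing in.

```bash
python3 -c "
from station import ctrl
print(ctrl.hand_in())"
```

```text
the job is handed in; nothing more can be done
None
```

The job is done and handed in at about 66 s of the 147 s allowed; `hand_in` gives no verdict.

- **What I did:** I lifted the plate straight off its dowels and laid it in the plate tray. The two clear dishes went one into each bay, and the pen and eraser one into each lane. I left the black look-alike dish alone.
- **Plate:** in the top view it measured within about 3 mm of where I had measured the tray centre, with its long sides within about 0.03 rad of the tray's.
- **Pen and eraser:** I measured both from their blue parts only, and each came out within about 3 mm of its lane's middle. Along the lane the pen was about 8 mm off and the eraser about 3 mm off. The mask missed the pen's ends: it saw 113 mm of the 140 mm.
- **Dishes:** I checked these by eye in the top view, where both look centred and flat. The arm hides the near dish in the scene view.
- **Not directly checked:** the undersides' heights could not be measured at this camera resolution. They rest on the release heights, which matched each thing's pickup height plus the floor offset to within about 1 mm.
- **Disagreements:** none of the checks failed. The first scene and top fixes of the eraser differed by 3 mm in x and 6 mm in y, so I measured it again before the grasp; the second pair agreed to about 1 mm.

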